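# Mark beeswax pucks on the stamping block

### The job

Mark all the beeswax pucks: set every puck flat in a pocket of its own on the stamping block, swing the clamp shut over them, and push the black spring plunger fully down to its stop, then let it come up; never work the plunger while the clamp is not shut. After that swing the clamp wide open again and lay all the pucks flat in the black tray, none on top of another; leave the clamp open and the plunger up. Leave the dye bottle, the edge tool and the navy thread spool where they are.

Things in the scene. Friction and masses are not known exactly. Their poses are not given: they have to be found in the camera images.
- stamp_block: grey stamping block fixed to the bench; base plate 128 mm (x) by 292 mm (y), 17 mm high. Origin on its underside, below the middle of the pocket row; the plate runs from x -48 to +80 mm and y -119 to +173 mm, its front (-x) faces the robot. Four pockets in a row along its y; the clamp's hinge is along the far (+x) side; the plunger stands at the +y end (robot's left), at x 0, y +148 mm.
- pocket_1 (a point): centre of the floor of pocket 1 (17 mm above the bench; axes as the block's; pockets numbered from -y to +y, 50 mm apart at y -75 mm of the block). A round seat about 43 mm across for a 39 mm puck, bounded by aluminium walls 6 mm high; along the block's x it is open on both sides by a 28 mm wide gap at floor level for the fingers, so a puck in it can be gripped across the block's x. Any puck may go in any pocket.
- pocket_2 (a point): centre of the floor of pocket 2 (17 mm above the bench; axes as the block's; pockets numbered from -y to +y, 50 mm apart at y -25 mm of the block). A round seat about 43 mm across for a 39 mm puck, bounded by aluminium walls 6 mm high; along the block's x it is open on both sides by a 28 mm wide gap at floor level for the fingers, so a puck in it can be gripped across the block's x. Any puck may go in any pocket.
- pocket_3 (a point): centre of the floor of pocket 3 (17 mm above the bench; axes as the block's; pockets numbered from -y to +y, 50 mm apart at y 25 mm of the block). A round seat about 43 mm across for a 39 mm puck, bounded by aluminium walls 6 mm high; along the block's x it is open on both sides by a 28 mm wide gap at floor level for the fingers, so a puck in it can be gripped across the block's x. Any puck may go in any pocket.
- pocket_4 (a point): centre of the floor of pocket 4 (17 mm above the bench; axes as the block's; pockets numbered from -y to +y, 50 mm apart at y 75 mm of the block). A round seat about 43 mm across for a 39 mm puck, bounded by aluminium walls 6 mm high; along the block's x it is open on both sides by a 28 mm wide gap at floor level for the fingers, so a puck in it can be gripped across the block's x. Any puck may go in any pocket.
- clamp (a joint): hinge of the swing clamp in rad: 0 = shut (press bar lies 1 mm over pucks in the pockets), 1.75 = fully open, a little past upright. It turns about the block's y axis through clamp_hinge and stays where it is left (about 1.5 N at the grip moves it); it starts anywhere between shut and open. The clamp is a U of 8 mm steel bar, its arms at y +-106 mm of the block, its press bar 71 mm from the hinge.
- clamp_hinge (a point): middle of the clamp's hinge axis, 71 mm behind (+x of) the pocket row and 35 mm above the bench; axes as the block's, hinge axis along y
- clamp_grip (a point): middle of the clamp's red grip bar, a round bar 11 mm thick and 74 mm long along the block's y, 112 mm from the hinge axis. Shut, it lies 40 mm in front (-x) of the pocket row and 49 mm above the bench, with free space below it down to the 17 mm high plate; swinging open it goes up and back over the block. It can be pinched from above across the block's x and turns freely between the fingers.
- plunger (a joint): spring plunger in m: 0 = up, 0.015 = down on its stop; the spring takes 2 N at first and 9.5 N at the stop, and brings it up again when let go
- plunger_top (a point): middle of the top of the plunger's black mushroom head, 36 mm across; 80 mm above the bench when up; pressed straight down
- wax_1_mid (a point): centre of yellow beeswax puck 1, a round disc 39 mm across and 13 mm thick, 25 g; its z is the disc's axis (either face may be up). Three or four of the four pucks are there; they lie on the bench between robot and block at the start
- wax_2_mid (a point): centre of yellow beeswax puck 2, a round disc 39 mm across and 13 mm thick, 25 g; its z is the disc's axis (either face may be up). Three or four of the four pucks are there; they lie on the bench between robot and block at the start
- wax_3_mid (a point): centre of yellow beeswax puck 3, a round disc 39 mm across and 13 mm thick, 25 g; its z is the disc's axis (either face may be up). Three or four of the four pucks are there; they lie on the bench between robot and block at the start
- wax_4_mid (a point): centre of yellow beeswax puck 4, a round disc 39 mm across and 13 mm thick, 25 g; its z is the disc's axis (either face may be up). Three or four of the four pucks are there; they lie on the bench between robot and block at the start
- tray: black sheet-metal tray, loose, 190 mm (its x) by 118 mm (its y), rim 11 mm high and 2 mm thick, floor 2 mm thick; origin in the centre of its underside; it lies to the right of the block, its long side roughly along world x
- dye_brown: brown dye bottle, 34 mm across, 78 mm high, origin at its foot, standing on the 3 mm thick mat right of the tray; leave alone
- edge_tool: edge tool with wooden handle, 108 mm long and 15 mm thick, lying on the mat right of the tray; leave alone
- spool_navy: navy thread spool, 32 mm across, 42 mm high, standing on the mat right of the tray; leave alone
There are look-alikes about, which are no part of the job. What is shaped like the part that bears wax_1_mid but grey is not meant.

How it is judged:
By the outcome, as a careful person would: the job done as asked, in the order asked, and still so for the second after the job is handed in, with the robot touching nothing.
Of wax_1, wax_2, wax_3, wax_4 only 3 to 4 are there at a start; the rules pass over those that are not, and their reading is None.
At some moment in a run one of wax_1, wax_2, wax_3, wax_4 may be knocked a few centimetres aside while the robot is not near it.
Once in a run the grip may slacken for a moment while it holds something.
It also fails if it takes over 210 s, if anything falls off the work surface, if the arm or the gripper's body presses on something with over 40 N, if the wrist force passes 120 N, or if a joint passes its speed limit or range.

### The arm

A 6-joint arm with a two-finger parallel gripper is mounted at the origin on a cart in front of the work surface, level with it; the furniture and walls round the work are solid. World frame = base frame: x ahead of the robot, y to its left, z up, the work surface at z = 0. Lengths are in m, angles in degrees, forces in N, time in s.
With the tool pointing down it reaches from about 0.375 to 0.925 m from the base axis. Payload 5.7 kg.
Tool frame: the origin (TCP) lies where the fingers leave the gripper's body, on its centre line; the fingertips stand 80 mm ahead of it and the grasp point (between the pads) lies 61 mm ahead of it (r.grip_depth is the distance from the TCP to the grasp point, in m); z points along the fingers, y is the line along which they close (so a half turn about z gives the same grasp; the last joint's range is limited). The gripper opens to 88 mm and grips with 3 to 60 N. Pads are 20 mm wide; open, the fingers measure 115 mm over their backs; the gripper's body (75 mm by 178 mm) begins 61 mm behind the grasp point.
Start: joints at [-81.137, 20.558, 86.54, -0, 72.909, -6.595], TCP at [0.16, -0.578, 0.303] pointing down, gripper open.
Joint ranges: [-170.27, 170.27], [-57.76, 135], [12.27, 136.19], [-55.21, 235.2], [11.17, 155.16], [-170.74, 170.74]. Speed limits (degrees/s): [136.94, 136.94, 180, 180, 180, 180].

### API

Orientations are given as a 3x3 rotation matrix whose columns are the frame's x, y, z axes.
In Python, from cell import telemetry, cams, r, cut_out gives the robot as it stands.
- The arm moves only by the tool move_arm, never from a script. Its argument "targets" is one flat list of numbers, 5 for each row, row after row: the shift along the tool's x, y, z in cm, then the turn about the tool's z in degrees, then the opening, from 0 (shut) to 1 (fully open). A call has 1 to 10 rows; each row is the pose to reach, as a shift and turn from the pose commanded when the call began, along the tool's axes at that moment; what a row does not reach only later rows make up. A row lasts 1/10 s, in which the tool goes at most 50 mm and 8.59 degrees, less where a joint would pass 70% of its speed; a pose out of reach is approached as far as the arm can. A call with a gripper value outside its range is refused whole. The fingers move at their own pace and stop on an object; "grip_force" is the grip in N (left out, the last holds). Time passes only in rows, so rows that repeat a pose let the fingers close. It gives the time, the measured TCP pose, the force, the opening and the grip force at its end, in the units of the state.
- telemetry.get_state(): the state, without advancing time (a new reading comes with each control period).
- cams.camera(name): name is "scene" or "top"; returns the picture (384x512x3 uint8, blue, green, red); there is no depth.
- cams.get_calibration(name): a dict with "camera_matrix" (3x3 intrinsics, pixels), "xyz" and "attitude" of the camera in the world. Camera axes: x right, y up, looking along -z (the intrinsics and any distortion apply to the point x, -y, -z); pixel columns grow to the right and rows downward; lengths in m; the calibration is good to about 2 mm. A picture is of the moment at which its call begins. get_calibration takes no time and is no camera call.
- r.job_done(): hands the job in; it is judged then, once.
Trained networks look in the newest picture that a camera, given by its name, has taken for a name from the list of things; names that differ only in an ending like _2 or _b are one class to them, and where a whole thing is asked for, a point or a joint stands for the part that bears it (a point fixed in the world has none). Each returns a list of dicts, best first, with "score" (0 to 1); they miss things now and then, are a little off and sometimes report something else, mostly with a low value. They report only what shows in the picture. A call takes as long as a camera call. They do not tell look-alikes from the thing itself.
- cut_out(target, camera): "pixels" (384x512 bool, what is visible of it) and "centre" ([column, row] in pixels, amid what is visible of it).
The state is a dict: "clock": time; "joints": joint angles; "qvel": joint speeds; "tau": joint torques, N m; "tool_pos": TCP position; "tool_rot": TCP orientation; "ft_force": force on the tool from outside, world axes, zero at the start; "ft_torque": the same for the moment, N m; "finger_gap": finger opening in m; "grip_force": force on a finger pad.
Only numpy, scipy, OpenCV 4.12 (cv2) and the standard library are available. Lean on these libraries where they do the work, as an engineer would, in place of code of your own. Each camera call takes 0.05 s, during which the arm holds its last target. There are 200 camera calls.

## Working session

There is one attempt and no reset: what is moved stays moved. The work goes in short steps, Python scripts to look and compute and a tool call to move; the robot and the scene stay as the last step left them, time stands still between calls to the robot, and variables do not carry over. Pictures are saved under pics/ and viewed, at most 14 in all, crops included, and the job is handed in when it is done.

Besides the shell and the picture viewer there is one more tool, called by a JSON object that holds its "name" and its "arguments", one argument or row to a line. move_arm: Moves the arm, as the interface text tells. Its arguments: {"type":"object","properties":{"targets":{"type":"array"},"grip_force":{"type":"number"}},"required":["targets"]}

```bash
ls; mkdir -p pics
cat > h.py <<'E'
import numpy as np, cv2
from cell import telemetry, cams, r, cut_out
def ray(cam,uv):
    c=cams.get_calibration(cam);K=np.array(c["camera_matrix"])
    d=None
    for k in c:
        if 'dist' in k: d=np.array(c[k])
    p=cv2.undistortPoints(np.array([[uv]],float),K,d)[0,0]
    R=np.array(c["attitude"]);return np.array(c["xyz"]),R@np.array([p[0],-p[1],-1])
def atz(cam,uv,z):
    o,d=ray(cam,uv);return o+d*(z-o[2])/d[2]
def proj(cam,P):
    c=cams.get_calibration(cam);K=np.array(c["camera_matrix"]);R=np.array(c["attitude"])
    q=R.T@(np.array(P)-np.array(c["xyz"]));q=np.array([q[0],-q[1],-q[2]])
    q=K@q;return q[:2]/q[2]
E
python3 - <<'E'
from h import *
for n in("scene","top"):
    im=cams.camera(n);cv2.imwrite(f"pics/{n}0.png",im);c=cams.get_calibration(n);print(c)
    for t in("wax_1_mid","stamp_block","clamp_grip","plunger_top","tray"):
        for o in cut_out(t,n):
            m=np.array(o["pixels"]);col=im[m].mean(0).round()
            print(n,t,round(o["score"],2),np.round(o["centre"],1),m.sum(),col,atz(n,o["centre"],0.013).round(3))
s=telemetry.get_state();print(s)
E
```

```text
pics
{'camera_matrix': array([[455.70138343,   0.        , 263.67752295],
       [  0.        , 455.70138343, 191.07098186],
       [  0.        ,   0.        ,   1.        ]]), 'xyz': array([0.13652532, 0.49239916, 0.86595026]), 'attitude': array([[-0.86258388,  0.37775496, -0.33652674],
       [-0.50584091, -0.63266654,  0.58639408],
       [ 0.00860407,  0.67604307,  0.73681187]])}
scene wax_1_mid 0.76 [302.7 252.9] 181 [171. 178. 185.] [ 0.354 -0.068  0.013]
scene wax_1_mid 0.66 [316.3 231.4] 185 [166. 175. 182.] [ 0.355 -0.139  0.013]
scene wax_1_mid 0.51 [282.2 221.1] 189 [ 90. 202. 236.] [ 0.439 -0.125  0.013]
scene wax_1_mid 0.43 [330.5 206.3] 180 [162. 173. 181.] [ 0.359 -0.227  0.013]
scene stamp_block 0.9 [196.5 244.7] 6697 [181. 186. 194.] [0.574 0.036 0.013]
scene clamp_grip 0.87 [179.9 189.5] 766 [124. 138. 177.] [ 0.712 -0.082  0.013]
scene clamp_grip 0.35 [191.3 242.6] 7267 [178. 183. 193.] [0.588 0.037 0.013]
scene plunger_top 0.67 [163.9 270.2] 232 [ 91.  96. 104.] [0.595 0.128 0.013]
scene tray 0.71 [287.3 178.1] 2598 [ 96. 108. 119.] [ 0.496 -0.258  0.013]
{'camer
[... 1308 characters left out ...]
-04,
        7.29084275e+01, -6.59353815e+00]), 'qvel': array([-0.08057075, -0.01110415, -0.07890493, -0.02421853, -0.06154553,
        0.05631624]), 'tau': array([-7.58522333e-05, -5.15049112e+01, -2.71002746e+01,  6.75831316e-02,
        2.49122857e-02, -3.20109200e-05]), 'tool_pos': array([ 0.1599278 , -0.57827943,  0.30264763]), 'tool_rot': array([[ 9.63826584e-01,  2.66530140e-01,  6.65158905e-06],
       [ 2.66530139e-01, -9.63826583e-01,  5.40241442e-05],
       [ 2.08100410e-05, -5.02970574e-05, -9.99999999e-01]]), 'ft_force': array([-0.66535998, -0.45333451, -0.17974192]), 'ft_torque': array([0.02158705, 0.00582984, 0.01451622]), 'grip_force': 0.0, 'finger_gap': 0.08793486554985915}
```

View pictures.

View pics/top0.png

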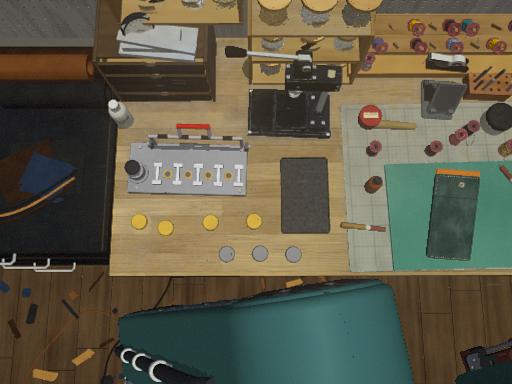

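View pics/scene0.png

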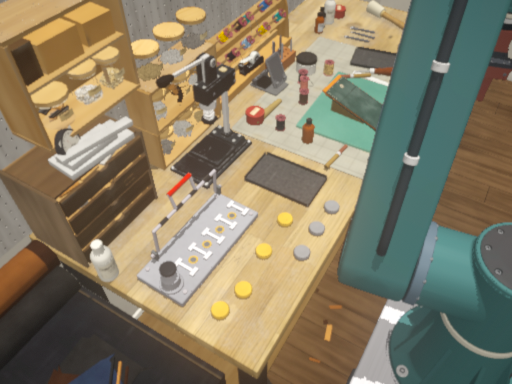

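```bash
cat >> h.py <<'E'
def yellow(cam,z=0.013,amin=60):
    im=cams.camera(cam);hsv=cv2.cvtColor(im,cv2.COLOR_BGR2HSV)
    m=cv2.inRange(hsv,(20,140,110),(32,255,255));n,l,st,ce=cv2.connectedComponentsWithStats(m)
    out=[]
    for i in range(1,n):
        if st[i,4]>=amin:
            p=atz(cam,ce[i],z)
            if .3<p[0]<.75 and -.45<p[1]<.3: out.append((ce[i].round(1),int(st[i,4]),p.round(4)))
    return im,out
E
python3 - <<'E'
from h import *
for n in("top","scene"):
    im,o=yellow(n)
    for x in o: print(n,*x)
im=cv2.imread("pics/top0.png")
a=cv2.resize(im[115:205,115:255],None,fx=5.6,fy=5.6,interpolation=cv2.INTER_CUBIC)
cv2.imwrite("pics/blk.png",a)
m=np.array(cut_out("stamp_block","top")[0]["pixels"]).astype(np.uint8)
print(cv2.minAreaRect(np.argwhere(m)[:,::-1].astype(np.float32)))
m=np.array(cut_out("tray","top")[0]["pixels"]).astype(np.uint8)
b=cv2.boxPoints(cv2.minAreaRect(np.argwhere(m)[:,::-1].astype(np.float32)));print([atz("top",q,.011)[:2].round(4) for q in b])
E
```

```text
top [253.6 220.7] 198 [ 0.4377 -0.1382  0.013 ]
top [138.7 221.1] 196 [0.4374 0.1401 0.013 ]
top [210.  222.1] 193 [ 0.4346 -0.0326  0.013 ]
top [165.3 227.5] 201 [0.4218 0.075  0.013 ]
scene [284.8 219.3] 176 [ 0.436  -0.1331  0.013 ]
scene [263.6 250.8] 194 [ 0.4333 -0.0276  0.013 ]
scene [243.  289.4] 235 [0.4206 0.08   0.013 ]
scene [219.7 310. ] 250 [0.4362 0.1449 0.013 ]
((186.884521484375, 159.11866760253906), (125.32980346679688, 71.16588592529297), 1.8279682397842407)
[array([ 0.598 , -0.2035]), array([ 0.6005, -0.3254]), array([ 0.4087, -0.3231]), array([ 0.4064, -0.2051])]
```

View pics/blk.png

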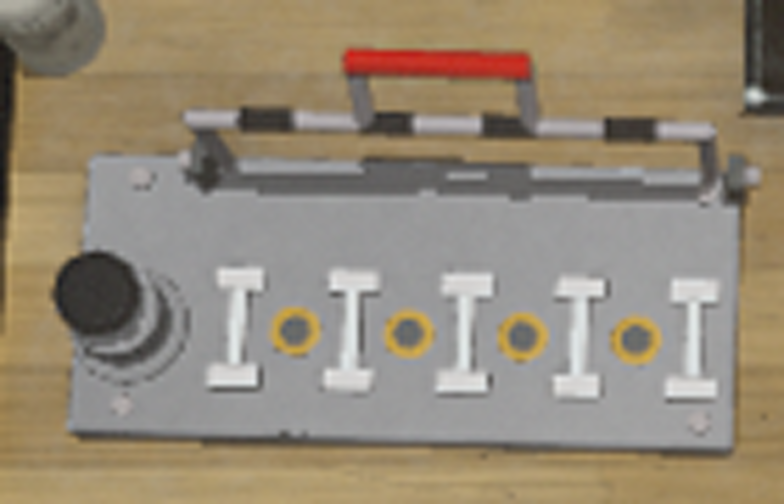

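```bash
cat >> h.py <<'E'
def go(P,phi=None):
    """print tool-axis shifts (cm) and turn to put grasp point/TCP xy,z at P (TCP)"""
    s=telemetry.get_state();R=np.array(s["tool_rot"]);d=R.T@(np.array(P)-np.array(s["tool_pos"]))*100
    ph=np.degrees(np.arctan2(R[1,0],R[0,0]))
    print("shift",d.round(2),"turn",None if phi is None else round(ph-phi,2),"f",np.round(s["ft_force"],1),"gap",round(s["finger_gap"],4),"t",round(s["clock"],1))
E
python3 - <<'E'
from h import *
c=[(296,331),(409,334),(522,338),(636,341)]
P=np.array([atz("top",((x+.5)/5.6-.5+115,(y+.5)/5.6-.5+115),.017) for x,y in c])
print(P.round(4)); d=P[0]-P[3];print(np.linalg.norm(d)/3, np.degrees(np.arctan2(-d[0],d[1])),P.mean(0))
for q in [(70,432),(733,450),(740,200),(90,157)]: print(atz("top",((q[0]+.5)/5.6+114.5,(q[1]+.5)/5.6+114.5),.017).round(4))
# grip height from stereo
im=cams.camera("top");im2=cams.camera("scene")
res=[]
for n,i in(("top",im),("scene",im2)):
    h=cv2.cvtColor(i,cv2.COLOR_BGR2HSV);m=cv2.inRange(h,(0,170,90),(6,255,255))|cv2.inRange(h,(174,170,90),(180,255,255))
    k,l,st,ce=cv2.connectedComponentsWithStats(m)
    for j in range(1,k):
        if st[j,4]>40: print(n,ce[j].round(1),st[j])
E
```

```text
[[ 0.5545  0.0739  0.017 ]
 [ 0.553   0.0241  0.017 ]
 [ 0.5511 -0.0256  0.017 ]
 [ 0.5496 -0.0758  0.017 ]]
0.049907006871800184 -1.8446523752937816 [ 0.55204709 -0.00086624  0.017     ]
[0.5093 0.1709 0.017 ]
[ 0.5007 -0.1186  0.017 ]
[ 0.614  -0.1214  0.017 ]
[0.6345 0.1685 0.017 ]
top [192.7 125.8] [177 124  32   5 133]
scene [179.3 183.7] [167 173  24  23 117]
```

Run:
```python
from h import *
o1,d1=ray("top",(192.7,125.8));o2,d2=ray("scene",(179.3,183.7))
A=np.stack([d1,-d2],1);t=np.linalg.lstsq(A,o2-o1,rcond=None)[0];p=o1+d1*t[0];q=o2+d2*t[1];print(p,q)
bx=np.array([.9995,-.032]);print("blk x",((p+q)/2-[.552,-.0009,0])[:2]@bx)
go([.437,-.137,.15],88.16)
```

```text
[ 0.63171408 -0.00339098  0.14885893] [ 0.63171172 -0.00339194  0.14885796]
blk x 0.07975277267689374
shift [ 38.47 -35.14  15.27] turn -72.7 f [-0.9 -0.6 -0.4] gap 0.0878 t 0.9
```

{"name": "move_arm", "arguments": {
  "targets": [4,-3.5,1.5,-8,1,8,-7,3,-16,1,12,-10.5,4.5,-24,1,16,-14,6,-32,1,20,-17.5,7.5,-40,1,24,-21,9,-48,1,28,-24.5,10.5,-56,1,32,-28,12,-64,1,36,-32,13.5,-72.7,1,38.5,-35.1,15.3,-72.7,1],
  "grip_force": 15
}}

```text
clock: 1.9
tool_pos: [0.42, -0.1724, 0.1643]
tool_rot: [[0.028, 1.0, 0.002], [1.0, -0.028, -0.001], [-0.001, 0.002, -1.0]]
ft_force: [0.7, -0.9, 0.4]
finger_gap: 0.0879
grip_force: 0.0
```

{"name": "move_arm", "arguments": {
  "targets": [0,0,0,0,1,0,0,0,0,1]
}}

```text
clock: 2.1
tool_pos: [0.4186, -0.1728, 0.164]
tool_rot: [[0.029, 1.0, -0.001], [1.0, -0.029, 0.0], [0.0, -0.001, -1.0]]
ft_force: [-0.4, -0.4, 0.1]
finger_gap: 0.0878
grip_force: 0.0
```

Run:
```python
from h import *
im,o=yellow("top")
for x in o:print(*x)
cv2.imwrite("pics/top1.png",im);cv2.imwrite("pics/scene1.png",cams.camera("scene"))
print(telemetry.get_state()["tool_pos"])
go([.437,-.137,.088],88.16)
```

```text
[138.7 221.1] 195 [0.4375 0.14   0.013 ]
[249.7 222. ] 76 [ 0.4346 -0.1288  0.013 ]
[165.3 227.5] 200 [0.4217 0.0751 0.013 ]
[ 0.41853316 -0.17475259  0.16461604]
shift [3.84 1.72 7.66] turn -0.03 f [ 0.8 -0.9 -0.1] gap 0.0882 t 2.2
```

View pics/scene1.png

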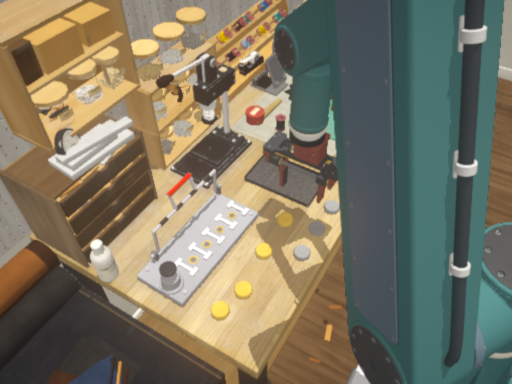

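{"name": "move_arm", "arguments": {
  "targets": [2,1,2,0,1,3.8,1.7,4,0,1,3.8,1.7,7.7,0,1,3.8,1.7,7.7,0,1,3.8,1.7,7.7,0,0.3,3.8,1.7,7.7,0,0.3,3.8,1.7,7.7,0,0.3,3.8,1.7,7.7,0,0.3,3.8,1.7,7.7,0,0.3,3.8,1.7,7.7,0,0.3],
  "grip_force": 15
}}

```text
clock: 3.2
tool_pos: [0.4368, -0.1363, 0.0876]
tool_rot: [[0.032, 0.999, 0.001], [0.999, -0.032, -0.0], [-0.0, 0.001, -1.0]]
ft_force: [-0.8, -0.1, -0.9]
finger_gap: 0.0434
grip_force: 0.0
```

Run:
```python
from h import *
go([.55,-.0758,.16],88.16)
```

```text
shift [ 6.41 11.13 -7.23] turn 0.0 f [-0.8 -0.1 -0.9] gap 0.0434 t 3.2
```

{"name": "move_arm", "arguments": {
  "targets": [0,0,0,0,0.3,0,0,0,0,0.3,0,0,0,0,0.3,0,0,-3,0,0.3,2,0,-6,0,0.3,6,1,-6,0,0.3,10,3,-6,0,0.3,13.9,6,-6,0,0.3,13.9,8,-4.5,0,0.3,13.9,8,-3.8,0,0.3]
}}

```text
clock: 4.2
tool_pos: [0.5239, 0.0012, 0.1247]
tool_rot: [[0.029, 1.0, 0.003], [1.0, -0.029, -0.0], [-0.0, 0.003, -1.0]]
ft_force: [-0.1, 0.0, 0.5]
finger_gap: 0.0353
grip_force: 14.9
```

Run:
```python
from h import *
o=np.array([.552,-.0009]);bx=np.array([.9995,-.032])
p=o+.013*bx
go([*p,.125],88.16)
```

```text
shift [-0.14  4.12 -0.02] turn 0.16 f [-0.1  0.   0.5] gap 0.0353 t 4.2
```

Run:
```python
from h import *
im,o=yellow("scene",amin=15)
for x in o:print(*x)
cv2.imwrite("pics/s2.png",cv2.resize(im[120:320,130:330],None,fx=3,fy=3,interpolation=cv2.INTER_CUBIC))
```

```text
[220.3 234.2] 126 [ 0.5439 -0.0165  0.013 ]
[263.5 251. ] 198 [ 0.4333 -0.0273  0.013 ]
[243.  289.5] 245 [0.4205 0.0804 0.013 ]
[219.8 309.8] 260 [0.4363 0.1445 0.013 ]
```

View pics/s2.png

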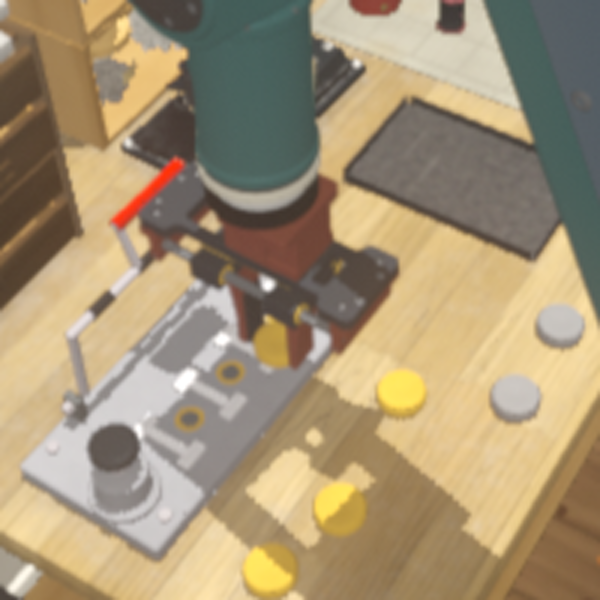

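{"name": "move_arm", "arguments": {
  "targets": [-3,-2,-2,0,0.3,-8,-5,-2,0,0.3,-12,-7,-2,0,0.3,-13.5,-8.5,-1,0,0.3,-13.5,-8.5,1,0,0.3,-13.5,-8.5,2,0,0.3,-13.5,-8.5,2.5,0,0.3,-13.5,-8.5,2.5,0,0.3]
}}

```text
clock: 5.05
tool_pos: [0.4311, -0.1317, 0.0997]
tool_rot: [[0.032, 0.999, -0.002], [0.999, -0.032, 0.001], [0.001, -0.002, -1.0]]
ft_force: [0.5, -0.7, -0.4]
finger_gap: 0.0352
grip_force: 14.9
```

Run:
```python
from h import *
im=cams.camera("scene")
go([.437,-.137,.082],88.16)
u=proj("scene",[.437,-.137,.05]).astype(int);print(u)
cv2.imwrite("pics/s3.png",cv2.resize(im[u[1]-60:u[1]+60,u[0]-80:u[0]+80],None,fx=5,fy=5,interpolation=cv2.INTER_CUBIC))
```

```text
shift [-0.52  0.56  1.81] turn 0.03 f [-0.1  1.6 -0.3] gap 0.0354 t 5.1
[285 208]
```

View pics/s3.png

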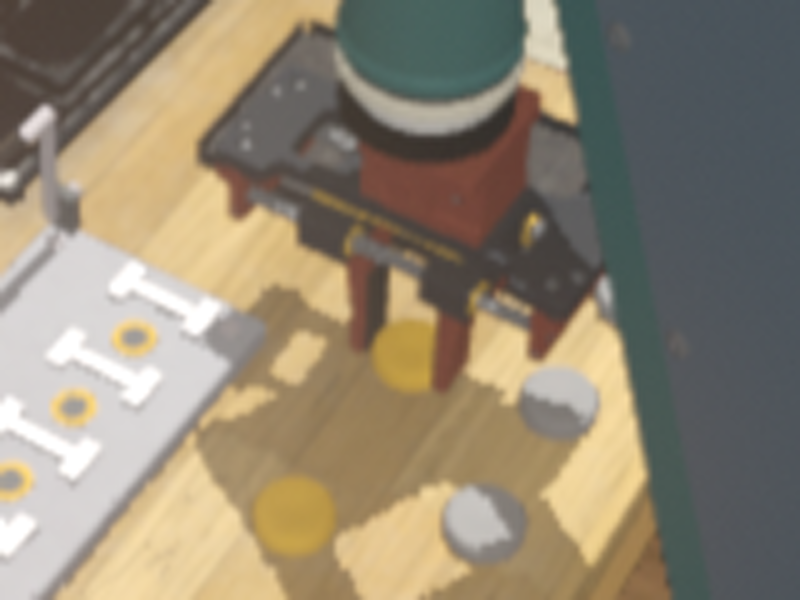

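```bash
cat >> h.py <<'E'
o_=np.array([.552,-.0009])
def blk(x,y,z): return [*(o_+x*np.array([.9995,-.032])+y*np.array([.032,.9995])),z]
E
python3 - <<'E'
from h import *
go(blk(-.03,0,.125),88.16);go(blk(.009,0,.125),88.16)
E
```

```text
shift [13.45  8.62 -2.49] turn 0.03 f [-0.1  1.6 -0.3] gap 0.0354 t 5.1
shift [13.45 12.52 -2.5 ] turn 0.03 f [-0.1  1.6 -0.3] gap 0.0354 t 5.1
```

{"name": "move_arm", "arguments": {
  "targets": [0,0,-3,0,0.3,4,0,-5.5,0,0.3,8,2,-5.5,0,0.3,12,5,-5.5,0,0.3,13.4,8.6,-4,0,0.3,13.4,8.6,-2.5,0,0.3,13.4,9.6,-2.5,0,0.3,13.4,10.6,-2.5,0,0.3,13.4,11.6,-2.5,0,0.3,13.4,12.1,-2.5,0,0.3]
}}

```text
clock: 6.1
tool_pos: [0.5581, -0.0024, 0.126]
tool_rot: [[0.033, 0.999, 0.001], [0.999, -0.033, 0.0], [0.0, 0.001, -1.0]]
ft_force: [-1.1, 0.1, -0.4]
finger_gap: 0.0353
grip_force: 14.9
```

```bash
cat >> h.py <<'E'
def clamp():
    r_=[]
    for n in("top","scene"):
        i=cams.camera(n);h=cv2.cvtColor(i,cv2.COLOR_BGR2HSV);m=cv2.inRange(h,(0,170,70),(6,255,255))|cv2.inRange(h,(174,170,70),(180,255,255))
        m[:, 245:]=0
        k,l,st,ce=cv2.connectedComponentsWithStats(m);j=1+np.argmax(st[1:,4]);r_.append((n,ce[j]));print(n,ce[j],st[j])
    (a,u),(b,v)=r_;o1,d1=ray(a,u);o2,d2=ray(b,v)
    t=np.linalg.lstsq(np.stack([d1,-d2],1),o2-o1,rcond=None)[0];p=(o1+d1*t[0]+o2+d2*t[1])/2
    x=(p[:2]-o_)@[.9995,-.032];print("grip blk x",x,"z",p[2],"clamp",np.arctan2(p[2]-.035,.071-x)-.126)
E
python3 - <<'E'
from h import *
clamp();go(blk(.009,0,.125),88.16);go(blk(0,-.075,.125),88.16)
E
```

```text
Traceback (most recent call last):
  File "h.py", line 37, in clamp
    k,l,st,ce=cv2.connectedComponentsWithStats(m);j=1+np.argmax(st[1:,4]);r_.append((n,ce[j]));print(n,ce[j],st[j])
                                                      ~~~~~~~~~^^^^^^^^^^
ValueError: attempt to get argmax of an empty sequence
```

Run:
```python
from h import *
go(blk(.011,0,.125),88.16);go(blk(0,-.075,.125),88.16)
```

```text
shift [0.14 0.43 0.09] turn -0.05 f [0.5 0.6 0.1] gap 0.035 t 6.2
shift [-7.36 -0.67  0.09] turn -0.05 f [0.5 0.6 0.1] gap 0.035 t 6.2
```

{"name": "move_arm", "arguments": {
  "targets": [0,0.3,0,0,0.3,0,0.6,0,0,0.3,0,0.6,0,0,0.3]
}}

```text
clock: 6.45
tool_pos: [0.5632, -0.0024, 0.1253]
tool_rot: [[0.032, 0.999, 0.0], [0.999, -0.032, 0.0], [0.0, 0.0, -1.0]]
ft_force: [-0.9, 0.0, 0.8]
finger_gap: 0.0351
grip_force: 14.9
```

{"name": "move_arm", "arguments": {
  "targets": [0,-2,0,0,0.3,-4,-1.8,0,0,0.3,-7.4,-1.3,0,0,0.3,-7.4,-1.3,0,0,0.3]
}}

```text
clock: 6.85
tool_pos: [0.549, -0.0794, 0.1257]
tool_rot: [[0.035, 0.999, 0.003], [0.999, -0.035, -0.002], [-0.002, 0.003, -1.0]]
ft_force: [0.9, 0.7, 0.4]
finger_gap: 0.0357
grip_force: 14.9
```

Run:
```python
from h import *
im=cams.camera("scene");cv2.imwrite("pics/s4.png",cv2.resize(im[130:280,130:330],None,fx=4,fy=4,interpolation=cv2.INTER_CUBIC))
go(blk(0,-.075,.111),88.16)
try: clamp()
except Exception as e: print(e)
```

```text
shift [0.19 0.12 1.45] turn -0.17 f [-0.4 -0.  -0.4] gap 0.0354 t 6.9
attempt to get argmax of an empty sequence
```

View pics/s4.png

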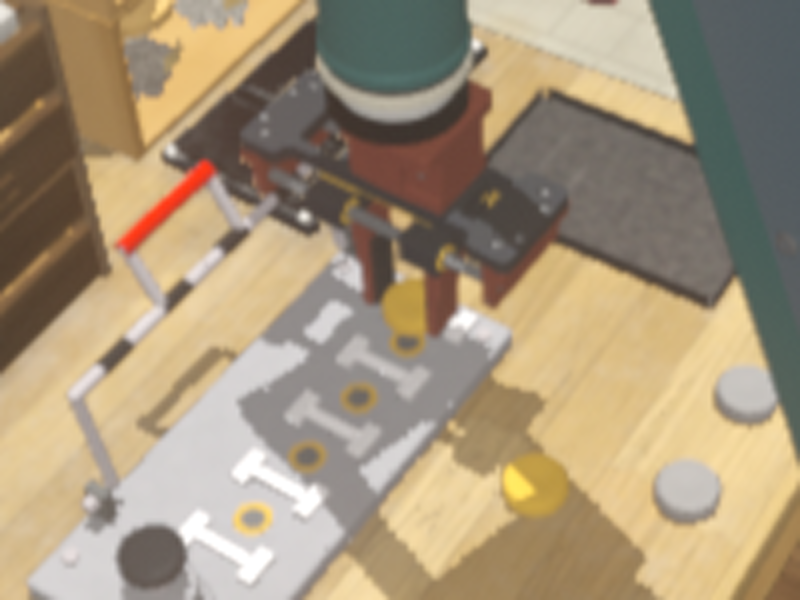

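{"name": "move_arm", "arguments": {
  "targets": [0.4,0.1,0.5,0,0.3,0.4,0.1,1,0,0.3,0.4,0.1,1.4,0,0.3,0.4,0.1,1.4,0,0.3,0.4,0.1,1.4,0,0.3]
}}

```text
clock: 7.45
tool_pos: [0.5486, -0.0714, 0.1109]
tool_rot: [[0.031, 1.0, -0.001], [1.0, -0.031, 0.0], [0.0, -0.001, -1.0]]
ft_force: [1.0, -0.2, 0.6]
finger_gap: 0.0358
grip_force: 14.9
```

```bash
cat >> h.py <<'E'
def go(P,phi=88.16,n=4):
    S=[telemetry.get_state()]
    for _ in range(n): cams.camera("top");S.append(telemetry.get_state())
    R=np.array(S[-1]["tool_rot"]);p=np.mean([s["tool_pos"] for s in S],0);f=np.mean([s["ft_force"] for s in S],0)
    ph=np.mean([np.degrees(np.arctan2(s["tool_rot"][1][0],s["tool_rot"][0][0])) for s in S])
    c,s_=np.cos(np.radians(ph)),np.sin(np.radians(ph));R=np.array([[c,s_,0],[s_,-c,0],[0,0,-1]])
    P=np.atleast_2d(P)
    for q in P: print("shift",((q-p)@R*100).round(2),"turn",round(ph-phi,2))
    print("pos",p.round(4),"f",f.round(1),"gap",round(S[-1]["finger_gap"],4),"t",round(S[-1]["clock"],1))
E
python3 - <<'E'
from h import *
P=blk(0,-.075,.111);P[1]+=.0019
go(P)
E
```

```text
shift [-0.23  0.09  0.02] turn 0.02
pos [ 0.5488 -0.0716  0.1112] f [ 0.6 -0.1  0.1] gap 0.0353 t 7.7
```

{"name": "move_arm", "arguments": {
  "targets": [-0.2,0.1,0,0,0.3,-0.2,0.1,0,0,0.3,-0.2,0.1,0,0,0.6,-0.2,0.1,0,0,0.6,-0.2,0.1,0,0,0.6,-0.2,0.1,-2,0,0.8,-0.2,-4,-4,0,1,-0.2,-8,-4,0,1]
}}

```text
clock: 8.45
tool_pos: [0.4701, -0.0717, 0.1531]
tool_rot: [[0.032, 0.999, 0.005], [0.999, -0.032, -0.001], [-0.001, 0.005, -1.0]]
ft_force: [-0.2, -0.3, -0.8]
finger_gap: 0.0736
grip_force: 0.0
```

Run:
```python
from h import *
for n in("top","scene"):
    im,o=yellow(n,.030,15)
    for x in o:print(n,*x)
    if n=="scene":cv2.imwrite("pics/s5.png",cv2.resize(im[150:270,160:320],None,fx=5,fy=5,interpolation=cv2.INTER_CUBIC))
print(proj("top",blk(0,-.075,.03)),proj("scene",blk(0,-.075,.03)))
go([.4346,-.0326,.15])
```

```text
scene [231.9 213.4] 133 [ 0.5468 -0.0718  0.03  ]
scene [263.5 250.9] 198 [ 0.4274 -0.0171  0.03  ]
scene [243.  289.3] 243 [0.4151 0.088  0.03  ]
scene [219.7 310. ] 247 [0.4303 0.1518 0.03  ]
[227.89330797 174.24420409] [231.82786032 211.83274619]
shift [ 3.72 -3.37  0.13] turn -0.02
pos [ 0.4671 -0.0709  0.1513] f [ 0.4 -0.1 -0.5] gap 0.0879 t 8.8
```

View pics/s5.png

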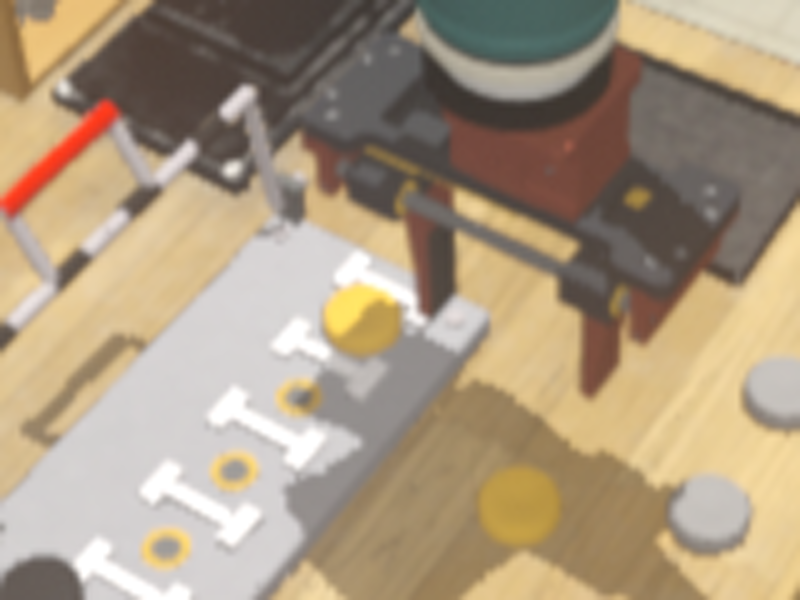

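{"name": "move_arm", "arguments": {
  "targets": [3.7,-3.4,0,0,1,3.7,-3.4,4,0,1,3.7,-3.4,6.4,0,1,3.7,-3.4,6.4,0,1,3.7,-3.4,6.4,0,0.3,3.7,-3.4,6.4,0,0.3,3.7,-3.4,6.4,0,0.3,3.7,-3.4,6.4,0,0.3,3.7,-3.4,6.4,0,0.3,3.7,-3.4,6.4,0,0.3]
}}

```text
clock: 9.75
tool_pos: [0.4361, -0.0332, 0.0875]
tool_rot: [[0.032, 0.999, 0.001], [0.999, -0.032, -0.0], [-0.0, 0.001, -1.0]]
ft_force: [0.3, 0.3, -0.5]
finger_gap: 0.0432
grip_force: 0.0
```

Run:
```python
from h import *
go([[.4346,-.0326,.0875],blk(0,-.025,.111)],n=3)
```

```text
shift [ 0.06 -0.14 -0.01] turn -0.01
shift [ 1.1  11.49 -2.36] turn -0.01
pos [ 0.436  -0.0332  0.0874] f [-0.1 -0.2  0.9] gap 0.0359 t 9.9
```

{"name": "move_arm", "arguments": {
  "targets": [0,0,0,0,0.3,0,0,0,0,0.3,0,0,-3.5,0,0.3,0.5,3,-5,0,0.3,1.1,7,-5,0,0.3,1.1,10,-5,0,0.3,1.1,11.5,-4,0,0.3,1.1,11.5,-3,0,0.3,1.1,11.5,-2.4,0,0.3,1.1,11.5,-2.4,0,0.3]
}}

```text
clock: 10.9
tool_pos: [0.5485, -0.0255, 0.1096]
tool_rot: [[0.032, 0.999, -0.005], [0.999, -0.032, 0.001], [0.001, -0.005, -1.0]]
ft_force: [-0.5, -0.5, -0.1]
finger_gap: 0.0363
grip_force: 14.9
```

Run:
```python
from h import *
P=np.array(blk(0,-.025,.111))-[0,.0006,0]
go([P],n=3)
```

```text
shift [-0.08  0.19 -0.05] turn -0.01
pos [ 0.5493 -0.0257  0.1105] f [-0.2 -0.2 -0.2] gap 0.0363 t 11.1
```

{"name": "move_arm", "arguments": {
  "targets": [-0.1,0.2,0,0,0.3,-0.1,0.2,0.2,0,0.3,-0.1,0.2,0.4,0,0.3,-0.1,0.2,0.4,0,0.3]
}}

```text
clock: 11.45
tool_pos: [0.5531, -0.027, 0.1075]
tool_rot: [[0.032, 0.999, 0.0], [0.999, -0.032, -0.0], [-0.0, 0.0, -1.0]]
ft_force: [-2.1, -0.4, 4.5]
finger_gap: 0.0364
grip_force: 14.9
```

{"name": "move_arm", "arguments": {
  "targets": [0,0,-0.2,0,0.3,0,0,-0.2,0,0.6,0,0,-0.2,0,0.6,0,0,-0.2,0,0.6,0,0,-0.2,0,0.6]
}}

```text
clock: 11.95
tool_pos: [0.5532, -0.0269, 0.1091]
tool_rot: [[0.032, 0.999, -0.0], [0.999, -0.032, 0.0], [0.0, -0.0, -1.0]]
ft_force: [0.8, -0.1, -0.1]
finger_gap: 0.0528
grip_force: 0.0
```

{"name": "move_arm", "arguments": {
  "targets": [0,0,0.2,0,0.6,0,0,0.2,0,0.6,0,0,0.2,0,0.6]
}}

```text
clock: 12.25
tool_pos: [0.5533, -0.0269, 0.1076]
tool_rot: [[0.032, 0.999, 0.001], [0.999, -0.032, 0.0], [0.0, 0.001, -1.0]]
ft_force: [-1.5, 0.5, 5.1]
finger_gap: 0.0526
grip_force: 0.0
```

{"name": "move_arm", "arguments": {
  "targets": [0,0,-2,0,1,0,-3,-4.5,0,1,2,-8,-4.5,0,1,6,-12,-4.5,0,1,10,-12.5,-4.5,0,1,10.1,-12.9,-4.5,0,1,10.1,-12.9,-4.5,0,1]
}}

```text
clock: 12.95
tool_pos: [0.4269, 0.079, 0.1522]
tool_rot: [[0.029, 1.0, -0.0], [1.0, -0.029, -0.0], [-0.0, -0.0, -1.0]]
ft_force: [0.1, -0.8, -0.1]
finger_gap: 0.0875
grip_force: 0.0
```

Run:
```python
from h import *
for n in ("top","scene"):
    im,o=yellow(n,.030,10)
    for x in o:print(n,*x)
print([proj("scene",blk(0,y,.03)).round(1) for y in(-.075,-.025)])
go([[.4217,.0751,.0875]],n=2)
```

```text
top [207.5 173.6] 171 [ 0.5512 -0.0262  0.03  ]
top [228.2 174.9] 178 [ 0.5479 -0.0766  0.03  ]
top [168.1 171.7] 12 [0.5564 0.07   0.03  ]
top [187.2 174. ] 22 [0.5504 0.0233 0.03  ]
top [167.3 227.7] 138 [0.4189 0.067  0.03  ]
top [344.8 224. ] 11 [ 0.4269 -0.356   0.03  ]
scene [242.9 289.6] 239 [0.4148 0.0888 0.03  ]
scene [219.7 310.1] 258 [0.4301 0.1519 0.03  ]
[array([231.8, 211.8]), array([219.5, 225.7])]
shift [-0.24 -0.68  6.48] turn -0.05
pos [0.4286 0.0773 0.1523] f [-0.3  0.3  0.2] gap 0.0878 t 13.2
```

{"name": "move_arm", "arguments": {
  "targets": [-0.2,-0.7,2,0,1,-0.2,-0.7,5,0,1,-0.2,-0.7,6.5,0,1,-0.2,-0.7,6.5,0,1,-0.2,-0.7,6.5,0,0.3,-0.2,-0.7,6.5,0,0.3,-0.2,-0.7,6.5,0,0.3,-0.2,-0.7,6.5,0,0.3,-0.2,-0.7,6.5,0,0.3,-0.2,-0.7,6.5,0,0.3]
}}

```text
clock: 14.15
tool_pos: [0.4205, 0.0765, 0.0875]
tool_rot: [[0.032, 0.999, 0.001], [0.999, -0.032, 0.0], [0.0, 0.001, -1.0]]
ft_force: [-0.5, -0.8, 0.7]
finger_gap: 0.0434
grip_force: 0.2
```

{"name": "move_arm", "arguments": {
  "targets": [0,0,0,0,0.3,0,0,0,0,0.3,0,0,0,0,0.3]
}}

```text
clock: 14.45
tool_pos: [0.4205, 0.0765, 0.0873]
tool_rot: [[0.032, 0.999, 0.0], [0.999, -0.032, 0.0], [0.0, 0.0, -1.0]]
ft_force: [-0.3, 0.7, 2.8]
finger_gap: 0.0361
grip_force: 15.0
```

Run:
```python
from h import *
go([[.4217,.0751,.0875],blk(0,.025,.1105)],n=3)
```

```text
shift [-0.13  0.12 -0.02] turn -0.0
shift [-4.81 13.39 -2.32] turn -0.0
pos [0.4205 0.0765 0.0873] f [-0.5  0.7  4. ] gap 0.0359 t 14.6
```

{"name": "move_arm", "arguments": {
  "targets": [0,0,-3,0,0.3,0,0,-5,0,0.3,-1.5,4,-5,0,0.3,-3.5,8,-5,0,0.3,-4.7,12,-5,0,0.3,-4.7,13.4,-4.2,0,0.3,-4.7,13.4,-3,0,0.3,-4.7,13.4,-2.3,0,0.3,-4.7,13.4,-2.3,0,0.3,-4.7,13.4,-2.3,0,0.3]
}}

```text
clock: 15.6
tool_pos: [0.5507, 0.0257, 0.1096]
tool_rot: [[0.031, 0.999, -0.003], [1.0, -0.031, 0.0], [0.0, -0.003, -1.0]]
ft_force: [0.3, -0.9, 0.0]
finger_gap: 0.0363
grip_force: 15.0
```

Run:
```python
from h import *
P=np.array(blk(0,.025,.1105))+[0,.0014,0]
go([P],n=3)
```

```text
shift [-0.01  0.12 -0.04] turn 0.03
pos [0.5516 0.0256 0.1101] f [ 0.4 -0.2 -0.1] gap 0.0362 t 15.8
```

Release, lift, go to puck 4 at (.4375, .140).

{"name": "move_arm", "arguments": {
  "targets": [0,0.1,0,0,0.3,0,0.1,0,0,0.6,0,0.1,0,0,0.6,0,0.1,0,0,0.6,0,0.1,-2,0,0.8,0,-3,-4.5,0,1,3,-7,-4.5,0,1,7,-11,-4.5,0,1,11.1,-11.8,-4.5,0,1,11.1,-11.8,-4.5,0,1]
}}

```text
clock: 16.75
tool_pos: [0.4358, 0.1435, 0.1554]
tool_rot: [[0.028, 1.0, -0.001], [1.0, -0.028, 0.001], [0.001, -0.001, -1.0]]
ft_force: [-0.0, 0.2, -0.7]
finger_gap: 0.0872
grip_force: 0.0
```

Run:
```python
from h import *
for n in ("top","scene"):
    im,o=yellow(n,.030,25)
    for x in o:print(n,*x)
go([[.4375,.140,.0875]],n=3)
```

```text
top [186.8 173.2] 175 [0.5523 0.0243 0.03  ]
top [207.5 173.7] 172 [ 0.5511 -0.0261  0.03  ]
top [228.2 174.9] 175 [ 0.5478 -0.0767  0.03  ]
top [138.9 221.1] 185 [0.4349 0.1355 0.03  ]
scene [235.1 213.4] 75 [ 0.5403 -0.0757  0.03  ]
scene [219.6 310.2] 257 [0.4301 0.1521 0.03  ]
shift [ 0.03 -0.16  6.79] turn 0.05
pos [0.4391 0.1396 0.1554] f [ 0.2 -0.6  0.1] gap 0.0882 t 17.0
```

{"name": "move_arm", "arguments": {
  "targets": [0,-0.2,3,0,1,0,-0.2,6,0,1,0,-0.2,6.8,0,1,0,-0.2,6.8,0,0.3,0,-0.2,6.8,0,0.3,0,-0.2,6.8,0,0.3,0,-0.2,6.8,0,0.3,0,-0.2,6.8,0,0.3,0,-0.2,6.8,0,0.3,0,-0.2,6.8,0,0.3]
}}

```text
clock: 18.0
tool_pos: [0.4367, 0.14, 0.0875]
tool_rot: [[0.032, 0.999, 0.001], [0.999, -0.032, 0.0], [0.0, 0.001, -1.0]]
ft_force: [-0.8, 0.9, 2.1]
finger_gap: 0.0362
grip_force: 15.1
```

{"name": "move_arm", "arguments": {
  "targets": [0,0,0,0,0.3,0,0,0,0,0.3]
}}

```text
clock: 18.2
tool_pos: [0.4367, 0.14, 0.0875]
tool_rot: [[0.032, 0.999, 0.0], [0.999, -0.032, 0.0], [0.0, 0.0, -1.0]]
ft_force: [0.2, 0.8, 4.9]
finger_gap: 0.036
grip_force: 15.0
```

Run:
```python
from h import *
go([[.4375,.140,.0875],blk(0,.075,.1105)],n=3)
```

```text
shift [ 0.    0.08 -0.01] turn -0.0
shift [-6.21 11.98 -2.31] turn -0.0
pos [0.4367 0.14   0.0874] f [-0.6  0.3  5.6] gap 0.0359 t 18.4
```

{"name": "move_arm", "arguments": {
  "targets": [0,0,-3,0,0.3,0,0,-5,0,0.3,-2,3,-5,0,0.3,-5,7,-5,0,0.3,-6.2,10.5,-5,0,0.3,-6.2,12,-4.2,0,0.3,-6.2,12,-3,0,0.3,-6.2,12,-2.3,0,0.3,-6.2,12,-2.3,0,0.3,-6.2,12,-2.3,0,0.3]
}}

```text
clock: 19.35
tool_pos: [0.5523, 0.0748, 0.1095]
tool_rot: [[0.031, 1.0, -0.003], [1.0, -0.031, 0.0], [0.0, -0.003, -1.0]]
ft_force: [-0.1, 0.7, -0.4]
finger_gap: 0.0361
grip_force: 15.0
```

Run:
```python
from h import *
go([blk(0,.075,.1105)],n=3)
```

```text
shift [-0.06  0.14 -0.04] turn 0.05
pos [0.5531 0.0747 0.1101] f [ 0.   0.1 -0.2] gap 0.0361 t 19.5
```

{"name": "move_arm", "arguments": {
  "targets": [-0.1,0.1,0,0,0.3,-0.1,0.1,0,0,0.6,-0.1,0.1,0,0,0.6,-0.1,0.1,0,0,0.6,-0.1,0.1,-2,0,0.8,0,-3,-5,0,1,-2,-7,-8,0,1,-4,-11,-8,0,1,-7.5,-12,-8,0,1,-7.5,-12,-8,0,1]
}}

```text
clock: 20.5
tool_pos: [0.4299, 0.0009, 0.1906]
tool_rot: [[0.034, 0.999, -0.001], [0.999, -0.034, -0.001], [-0.001, -0.001, -1.0]]
ft_force: [0.2, 0.1, 0.1]
finger_gap: 0.0877
grip_force: 0.0
```

Run:
```python
from h import *
im,o=yellow("top",.030,25)
for x in o:print(*x)
cv2.imwrite("pics/t6.png",cv2.resize(im[110:210,110:260],None,fx=5.3,fy=5.3,interpolation=cv2.INTER_CUBIC))
clamp()
go([[.5,0,.2]],n=0)
```

```text
[208.5 173.7] 146 [ 0.551  -0.0285  0.03  ]
[228.2 174.9] 178 [ 0.5479 -0.0766  0.03  ]
top [193.5        115.93939394] [178 114  32   5 132]
scene [170.71818182 180.65454545] [159 170  23  22 110]
grip blk x 0.10449398427654473 z 0.14459084831900876 clamp 1.7414079962996114
shift [-0.07  6.72 -0.95] turn -0.07
pos [0.4329 0.003  0.1905] f [0.2 0.5 0. ] gap 0.0879 t 20.6
```

View pics/t6.png

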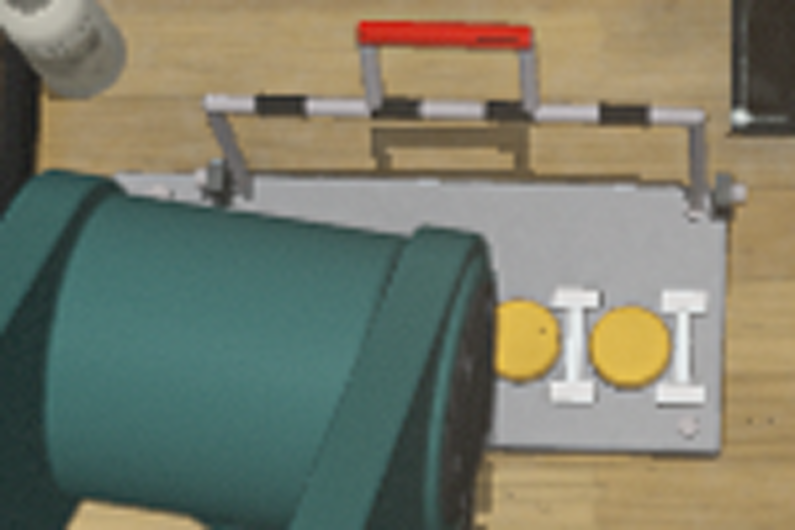

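Run:
```python
from h import *
for q in[(155,100),(210,98),(100,102)]: print(q,atz("top",q,0).round(3))
for q in[(155,210),(152,185)]: print(q,atz("scene",q,0).round(3))
go([blk(.1045,0,.30),blk(.1045,0,.204)],n=2)
for a in np.arange(1.74,-.1,-.145):
    print(round(a,2),(np.array([.071-.112*np.cos(a+.126)-.1045,.035+.112*np.sin(a+.126)-.143])*100).round(1))
```

```text
(155, 100) [0.755 0.116 0.   ]
(210, 98) [ 0.76  -0.026  0.   ]
(100, 102) [0.749 0.258 0.   ]
(155, 210) [ 0.731 -0.004  0.   ]
(152, 185) [ 0.793 -0.066 -0.   ]
shift [ -0.03  22.36 -10.97] turn -0.02
shift [-0.03 22.36 -1.37] turn -0.02
pos [0.433  0.0033 0.1903] f [-0.4  0.1 -0.3] gap 0.0878 t 20.8
1.74 [-0.1 -0.1]
1.6 [-1.7  0.3]
1.45 [-3.3  0.4]
1.3 [-4.9  0.3]
1.16 [-6.5 -0.1]
1.01 [-8.  -0.6]
0.87 [-9.4 -1.4]
0.72 [-10.7  -2.4]
0.58 [-11.9  -3.5]
0.43 [-12.8  -4.8]
0.29 [-13.6  -6.3]
0.14 [-14.1  -7.8]
-0.0 [-14.5  -9.4]
```

{"name": "move_arm", "arguments": {
  "targets": [0,3,-5,0,1,0,7,-9,0,1,0,12,-11,0,1,0,16,-11,0,1,0,19.9,-11,0,1,0,19.9,-7,0,1,0,19.9,-3,0,1,0,19.9,-1.6,0,1,0,19.9,-1.6,0,1,0,19.9,-1.6,0,0.05],
  "grip_force": 5
}}

```text
clock: 21.75
tool_pos: [0.6316, -0.003, 0.2071]
tool_rot: [[0.032, 1.0, 0.001], [1.0, -0.032, 0.0], [0.0, 0.001, -1.0]]
ft_force: [-0.7, 0.1, 0.1]
finger_gap: 0.083
grip_force: 0.0
```

{"name": "move_arm", "arguments": {
  "targets": [0,0,0,0,0.05,0,0,0,0,0.05,0,0,0,0,0.05,0,0,0,0,0.05,0,0,0,0,0.05,0,0,0,0,0.05,0,0,0,0,0.05,0,0,0,0,0.05,0,0,0,0,0.05,0,0,0,0,0.05]
}}

```text
clock: 22.75
tool_pos: [0.6308, -0.0034, 0.206]
tool_rot: [[0.032, 0.999, -0.0], [0.999, -0.032, 0.0], [0.0, -0.0, -1.0]]
ft_force: [1.9, 0.1, 0.1]
finger_gap: 0.0109
grip_force: 5.0
```

Run:
```python
from h import *
go([blk(.08,0,.208)],n=2)
for a in np.arange(1.5,-.01,-.15):
    print(round(a,2),(np.array([.071-.112*np.cos(a+.126)-.08,.035+.112*np.sin(a+.126)-.147])*100).round(1))
```

```text
shift [-0.    0.12 -0.2 ] turn -0.0
pos [ 0.6308 -0.0034  0.206 ] f [1.2 0.1 0.7] gap 0.0108 t 22.9
1.5 [-0.3 -0. ]
1.35 [-2.  -0.1]
1.2 [-3.6 -0.3]
1.05 [-5.2 -0.9]
0.9 [-6.7 -1.6]
0.75 [-8.1 -2.6]
0.6 [-9.3 -3.8]
0.45 [-10.3  -5.1]
0.3 [-11.1  -6.6]
0.15 [-11.7  -8.1]
0.0 [-12.   -9.8]
```

{"name": "move_arm", "arguments": {
  "targets": [0,-1,0,0,0.05,0,-1.9,0.1,0,0.05,0,-3.5,0.3,0,0.05,0,-5.1,0.9,0,0.05,0,-6.6,1.6,0,0.05,0,-8,2.6,0,0.05,0,-9.2,3.8,0,0.05,0,-10.2,5.1,0,0.05,0,-11,6.6,0,0.05,0,-11.6,8.1,0,0.05]
}}

```text
clock: 23.85
tool_pos: [0.515, 0.0003, 0.1252]
tool_rot: [[0.032, 0.999, 0.003], [0.999, -0.032, -0.0], [-0.0, 0.003, -1.0]]
ft_force: [7.4, 0.3, -1.4]
finger_gap: 0.0111
grip_force: 5.0
```

Run:
```python
from h import *
go([blk(-.040,0,.109)],n=2)
```

```text
shift [-0.   -0.26  1.52] turn -0.01
pos [5.146e-01 3.000e-04 1.242e-01] f [ 6.4  0.1 -3.5] gap 0.0106 t 23.9
```

{"name": "move_arm", "arguments": {
  "targets": [0,0,0.5,0,0.05,0,0,1,0,0.05,0,0,1.5,0,0.05,0,0,1.5,0,0.05]
}}

```text
clock: 24.35
tool_pos: [0.5133, 0.0005, 0.1094]
tool_rot: [[0.032, 0.999, -0.003], [0.999, -0.032, 0.0], [0.0, -0.003, -1.0]]
ft_force: [-2.0, -0.5, -0.8]
finger_gap: 0.0105
grip_force: 5.0
```

{"name": "move_arm", "arguments": {
  "targets": [0,0,0.2,0,0.05,0,0,0.2,0,0.05]
}}

```text
clock: 24.55
tool_pos: [0.5133, 0.0005, 0.1078]
tool_rot: [[0.032, 0.999, -0.003], [0.999, -0.032, 0.0], [0.0, -0.003, -1.0]]
ft_force: [-4.6, -1.2, 2.5]
finger_gap: 0.0108
grip_force: 5.0
```

{"name": "move_arm", "arguments": {
  "targets": [0,0,0,0,0.4,0,0,0,0,0.4,0,0,0,0,0.4,0,0,0,0,0.4,0,0,-4,0,0.2,0,0,-8,0,0,0,-4,-8,0,0,0,-8,-8,0,0]
}}

```text
clock: 25.35
tool_pos: [0.4364, 0.0026, 0.1897]
tool_rot: [[0.032, 0.999, 0.005], [0.999, -0.032, -0.001], [-0.0, 0.005, -1.0]]
ft_force: [-1.3, 0.2, -0.3]
finger_gap: 0.0064
grip_force: 0.0
```

Run:
```python
from h import *
im=cams.camera("scene");cv2.imwrite("pics/s7.png",cv2.resize(im[160:310,120:320],None,fx=4,fy=4,interpolation=cv2.INTER_CUBIC))
try: clamp()
except Exception as e: print(e)
go([blk(0,.148,.20),blk(0,.148,.165)],n=2)
```

```text
top [205.22580645 187.80645161] [201 186  10   4  31]
scene [230.86842105 230.10526316] [225 225  12  14  38]
grip blk x -0.036388828474423845 z 0.041116041908132894 clamp -0.06910914608457089
shift [14.79 11.78 -1.16] turn -0.01
shift [14.79 11.78  2.34] turn -0.01
pos [0.4342 0.003  0.1884] f [ 0.3 -0.6 -0. ] gap 0.0006 t 25.6
```

View pics/s7.png

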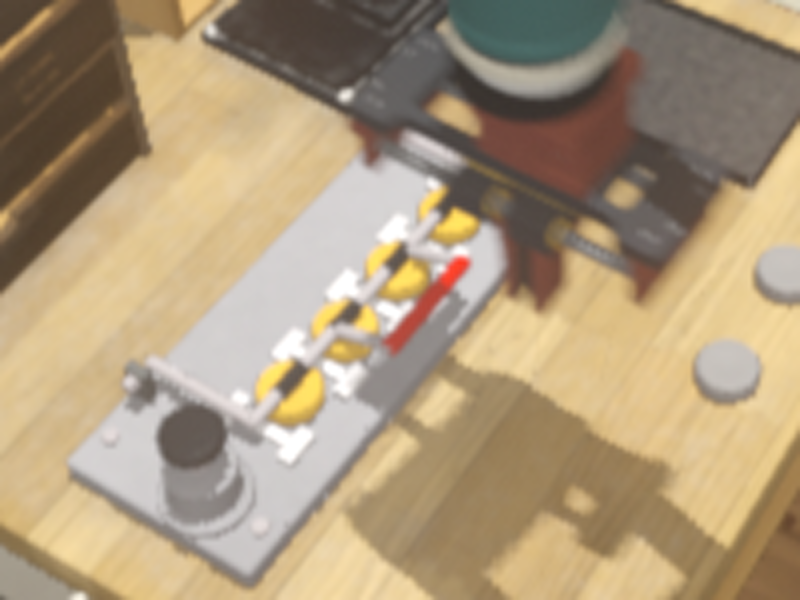

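Run:
```python
from h import *
print(atz("top",(132.1,167.1),.080).round(4),np.round(blk(0,.148,.08),4))
```

```text
[0.555 0.145 0.08 ] [0.5567 0.147  0.08  ]
```

{"name": "move_arm", "arguments": {
  "targets": [4,3,-1,0,0,8,6,-1,0,0,12,9,-1,0,0,14.8,11.8,-1,0,0,14.8,11.8,2,0,0,14.8,11.8,2.3,0,0,14.8,11.8,2.3,0,0],
  "grip_force": 30
}}

```text
clock: 26.3
tool_pos: [0.5572, 0.1469, 0.164]
tool_rot: [[0.032, 0.999, -0.003], [0.999, -0.032, -0.0], [-0.001, -0.003, -1.0]]
ft_force: [-0.1, -1.1, -0.3]
finger_gap: 0.0005
grip_force: 0.0
```

{"name": "move_arm", "arguments": {
  "targets": [0,0,0.4,0,0,0,0,0.8,0,0,0,0,1.2,0,0,0,0,1.5,0,0,0,0,1.7,0,0,0,0,1.8,0,0,0,0,1.8,0,0]
}}

```text
clock: 27.0
tool_pos: [0.5582, 0.1466, 0.148]
tool_rot: [[0.032, 0.999, 0.001], [0.999, -0.032, -0.0], [-0.0, 0.001, -1.0]]
ft_force: [-1.6, -0.7, 7.1]
finger_gap: 0.0005
grip_force: 3.8
```

{"name": "move_arm", "arguments": {
  "targets": [0,0,0.2,0,0,0,0,0.4,0,0,0,0,0.4,0,0,0,0,0.4,0,0]
}}

```text
clock: 27.4
tool_pos: [0.5583, 0.1466, 0.1452]
tool_rot: [[0.032, 0.999, 0.002], [0.999, -0.032, -0.0], [-0.0, 0.002, -1.0]]
ft_force: [-3.5, -2.6, 16.4]
finger_gap: 0.0008
grip_force: 8.3
```

{"name": "move_arm", "arguments": {
  "targets": [0,0,0.1,0,0,0,0,0.1,0,0,0,0,0.1,0,0]
}}

```text
clock: 27.7
tool_pos: [0.5583, 0.1466, 0.1451]
tool_rot: [[0.032, 0.999, 0.002], [0.999, -0.032, -0.0], [-0.0, 0.002, -1.0]]
ft_force: [-6.0, -2.2, 24.4]
finger_gap: 0.0005
grip_force: 12.2
```

{"name": "move_arm", "arguments": {
  "targets": [0,0,-0.5,0,0,0,0,-1,0,0,0,0,-1.5,0,0,0,0,-3,0,0,0,0,-6,0,0.3,-5,-4,-6,0,0.4,-10,-8,-5,0,0.4,-14.8,-10,-4,0,0.4,-14.8,-10,-4,0,0.4],
  "grip_force": 8
}}

```text
clock: 28.6
tool_pos: [0.4501, 0.0008, 0.1817]
tool_rot: [[0.033, 0.999, -0.002], [0.999, -0.033, 0.0], [-0.0, -0.002, -1.0]]
ft_force: [0.3, -0.1, 0.5]
finger_gap: 0.0344
grip_force: 0.0
```

Run:
```python
from h import *
go([blk(-.040,0,.15),blk(-.040,0,.109)],n=2)
im=cams.camera("scene");o=cut_out("plunger_top","scene")
print([(x["score"],x["centre"]) for x in o], proj("scene",blk(0,.148,.08)))
```

```text
shift [0.25 6.27 3.13] turn -0.09
shift [0.25 6.27 7.23] turn -0.09
pos [ 0.4493 -0.      0.1813] f [-0.4 -0.2  0.1] gap 0.0348 t 28.7
[] [167.6404522  267.14683414]
```

{"name": "move_arm", "arguments": {
  "targets": [0.2,3,0,0,0.28,0.2,6.3,0,0,0.28,0.2,6.3,3,0,0.28,0.2,6.3,5,0,0.28,0.2,6.3,7.2,0,0.28,0.2,6.3,7.2,0,0.28,0.2,6.3,7.2,0,0,0.2,6.3,7.2,0,0,0.2,6.3,7.2,0,0,0.2,6.3,7.2,0,0]
}}

```text
clock: 29.8
tool_pos: [0.5136, 0.0032, 0.1106]
tool_rot: [[0.032, 0.999, -0.005], [0.999, -0.032, 0.001], [0.001, -0.005, -1.0]]
ft_force: [-6.0, 2.1, -1.1]
finger_gap: 0.0109
grip_force: 8.0
```

Run:
```python
from h import *
go([blk(-.040,0,.11)],n=2)
for a in np.arange(0.15,1.6,.15):
    print(round(a,2),(np.array([.071-.112*np.cos(a+.126)+.04,.035+.112*np.sin(a+.126)-.049])*100).round(1))
```

```text
shift [-0.28 -0.14  0.06] turn 0.01
pos [0.5135 0.0032 0.1106] f [-6.2  2.1 -1.5] gap 0.0104 t 29.9
0.15 [0.3 1.7]
0.3 [0.9 3.2]
0.45 [1.7 4.7]
0.6 [2.7 6. ]
0.75 [3.9 7.2]
0.9 [5.3 8.2]
1.05 [6.8 8.9]
1.2 [8.4 9.5]
1.35 [10.   9.7]
1.5 [11.7  9.8]
```

{"name": "move_arm", "arguments": {
  "targets": [0,0.2,-1.7,0,0,0,0.8,-3.2,0,0,0,1.6,-4.7,0,0,0,2.6,-6,0,0,0,3.8,-7.2,0,0,0,5.2,-8.2,0,0,0,6.7,-8.9,0,0,0,8.3,-9.5,0,0,0,9.9,-9.8,0,0,0,11.6,-9.8,0,0]
}}

```text
clock: 30.9
tool_pos: [0.6326, -0.001, 0.2106]
tool_rot: [[0.032, 0.999, 0.002], [0.999, -0.032, 0.0], [0.0, 0.002, -1.0]]
ft_force: [-2.1, 0.2, 2.3]
finger_gap: 0.0104
grip_force: 8.0
```

{"name": "move_arm", "arguments": {
  "targets": [0,0,0,0,0,0,0,0,0,0.35,0,0,0,0,0.35,0,0,0,0,0.35,0,0,-4,0,0.35,0,-4,-5,0,0,0,-8,-5,0,0,0,-11,-3,0,0,0,-11,2,0,0,0,-11,2,0,0]
}}

```text
clock: 31.9
tool_pos: [0.517, 0.0026, 0.1842]
tool_rot: [[0.032, 0.999, -0.01], [0.999, -0.032, 0.001], [0.001, -0.01, -1.0]]
ft_force: [-0.5, 0.6, -0.3]
finger_gap: 0.0002
grip_force: 0.0
```

Run:
```python
from h import *
go([blk(-.03,0,.13),blk(.012,0,.13)],n=2)
im=cams.camera("scene");cv2.imwrite("pics/s8.png",im)
```

```text
shift [-0.22  0.28  5.63] turn -0.01
shift [-0.22  4.48  5.63] turn -0.01
pos [0.5193 0.0023 0.1863] f [-0.2 -0.  -0.3] gap 0.0005 t 32.0
```

{"name": "move_arm", "arguments": {
  "targets": [0,0.3,3,0,0,0,0.3,5.6,0,0,0,1.3,5.6,0,0,0,2.3,5.6,0,0,0,3.3,5.6,0,0,0,4.1,5.6,0,0,0,4.5,5.6,0,0,0,4.5,5.6,0,0]
}}

```text
clock: 32.85
tool_pos: [0.5683, 0.0005, 0.1329]
tool_rot: [[0.032, 0.999, 0.002], [0.999, -0.032, -0.0], [-0.0, 0.002, -1.0]]
ft_force: [0.2, 0.2, 0.5]
finger_gap: 0.0002
grip_force: 0.0
```

{"name": "move_arm", "arguments": {
  "targets": [0,-3,0,0,0,0,-6,-3,0,0,0,-10,-6,0,0,0,-13,-6,0,0,0,-13,-6,0,0]
}}

```text
clock: 33.35
tool_pos: [0.4324, 0.0055, 0.1927]
tool_rot: [[0.032, 0.999, -0.003], [0.999, -0.032, 0.001], [0.001, -0.003, -1.0]]
ft_force: [-0.2, 0.2, 0.6]
finger_gap: 0.0006
grip_force: 0.0
```

Run:
```python
from h import *
clamp()
for n in ("top","scene"):
    im,o=yellow(n,.030,25)
    for x in o:print(n,*x)
go([blk(-.09,-.075,.20)],28.16,n=2)
```

```text
top [193.32089552 116.11940299] [178 114  32   5 134]
scene [170.82882883 180.63063063] [159 170  23  22 111]
grip blk x 0.10380498334041727 z 0.14529264859064311 clamp 1.7338989969091125
top [207.6 173.7] 169 [ 0.5512 -0.0264  0.03  ]
top [228.2 175. ] 176 [ 0.5478 -0.0766  0.03  ]
scene [230.9 214.2] 114 [ 0.5473 -0.0685  0.03  ]
scene [219.  227.2] 154 [ 0.5498 -0.0216  0.03  ]
scene [206.  242.3] 161 [0.5508 0.0289 0.03  ]
scene [192.1 257.7] 175 [0.5528 0.0784 0.03  ]
shift [-7.69  2.35 -0.77] turn 60.0
pos [0.4386 0.0046 0.1923] f [ 0.2  0.  -0.3] gap 0.0008 t 33.6
```

{"name": "move_arm", "arguments": {
  "targets": [-1,0.3,0,8,0.3,-2,0.6,0,16,0.5,-3,1,0,24,0.5,-4,1.4,0,32,0.5,-5,1.8,0,40,0.5,-6,2.1,0,48,0.5,-7.7,2.3,0,56,0.5,-7.7,2.3,0,60,0.5,-7.7,2.3,0,60,0.5]
}}

```text
clock: 34.55
tool_pos: [0.4585, -0.0735, 0.1918]
tool_rot: [[0.882, 0.471, -0.0], [0.471, -0.882, 0.0], [-0.0, -0.0, -1.0]]
ft_force: [0.1, 0.8, -1.1]
finger_gap: 0.0439
grip_force: 0.0
```

Run:
```python
from h import *
go([blk(-.0065,-.079,.13),blk(-.0065,-.079,.105)],28.16,n=2)
```

```text
shift [7.16 4.57 6.18] turn 0.04
shift [7.16 4.57 8.68] turn 0.04
pos [ 0.4583 -0.0732  0.1918] f [ 0.2  0.4 -0.4] gap 0.0439 t 34.6
```

{"name": "move_arm", "arguments": {
  "targets": [3,2,2,0,0.5,6,4,4,0,0.5,7.2,4.6,5,0,0.5,7.2,4.6,6.2,0,0.5,7.2,4.6,6.2,0,0.5],
  "grip_force": 15
}}

```text
clock: 35.15
tool_pos: [0.5404, -0.0786, 0.1284]
tool_rot: [[0.881, 0.473, -0.005], [0.473, -0.881, 0.001], [-0.004, -0.004, -1.0]]
ft_force: [-0.5, -0.1, -0.3]
finger_gap: 0.0442
grip_force: 0.0
```

Run:
```python
from h import *
go([blk(-.0065,-.079,.105)],28.16,n=3)
```

```text
shift [0.16 0.18 2.45] turn 0.04
pos [ 0.5407 -0.0788  0.1295] f [-0.1  0.1  0.3] gap 0.0438 t 35.3
```

{"name": "move_arm", "arguments": {
  "targets": [0.2,0.2,1,0,0.5,0.2,0.2,2,0,0.5,0.2,0.2,2.4,0,0.5,0.2,0.2,2.4,0,0.5]
}}

```text
clock: 35.7
tool_pos: [0.5448, -0.0801, 0.1053]
tool_rot: [[0.882, 0.472, -0.002], [0.472, -0.882, 0.001], [-0.001, -0.001, -1.0]]
ft_force: [-0.5, 0.6, -0.2]
finger_gap: 0.0438
grip_force: 0.0
```

{"name": "move_arm", "arguments": {
  "targets": [0,0,0,0,0.2,0,0,0,0,0.2,0,0,0,0,0.2,0,0,0,0,0.2,0,0,0,0,0.2,0,0,-1.5,0,0.2,0,0,-4,0,0.2,0,0,-4,0,0.2]
}}

```text
clock: 36.5
tool_pos: [0.5473, -0.0807, 0.1487]
tool_rot: [[0.882, 0.472, 0.005], [0.472, -0.882, -0.001], [0.004, 0.003, -1.0]]
ft_force: [0.5, -0.0, -0.8]
finger_gap: 0.0361
grip_force: 15.0
```

Run:
```python
from h import *
go([[.455,-.225,.15],[.445,-.235,.089]],28.16,n=2)
im,o=yellow("top",.05,15)
for x in o:print(*x)
im=cams.camera("scene");cv2.imwrite("pics/s9.png",cv2.resize(im[150:270,170:330],None,fx=5,fy=5,interpolation=cv2.INTER_CUBIC))
```

```text
shift [-14.89   8.41  -0.24] turn -0.0
shift [-16.25   8.82   5.86] turn -0.0
pos [ 0.5466 -0.0806  0.1476] f [ 0.1 -0.5 -0.5] gap 0.0364 t 36.6
```

View pics/s9.png

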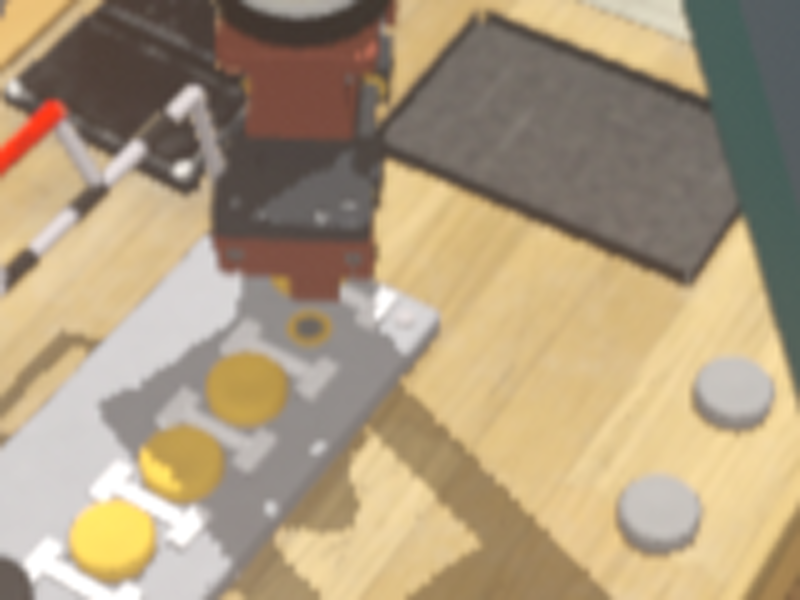

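Run:
```python
from h import *
go([[.430,-.246,.148],[.430,-.246,.095]],28.16,n=2)
```

```text
shift [-17.96   9.2   -0.26] turn -0.0
shift [-17.96   9.2    5.04] turn -0.0
pos [ 0.5449 -0.0801  0.1454] f [-0.3 -0.4 -0.4] gap 0.0359 t 36.8
```

{"name": "move_arm", "arguments": {
  "targets": [-4,1,0,0,0.2,-8,3,0,0,0.2,-12,5.5,0,0,0.2,-16,8,0,0,0.2,-18,9.2,0,0,0.2,-18,9.2,2,0,0.2,-18,9.2,4,0,0.2,-18,9.2,5,0,0.2,-18,9.2,5,0,0.2]
}}

```text
clock: 37.7
tool_pos: [0.4293, -0.2455, 0.0946]
tool_rot: [[0.882, 0.472, -0.003], [0.472, -0.882, 0.002], [-0.001, -0.004, -1.0]]
ft_force: [-0.5, 1.0, -0.1]
finger_gap: 0.036
grip_force: 15.0
```

{"name": "move_arm", "arguments": {
  "targets": [0,0,0,0,0.2,0,0,0,0,0.5,0,0,0,0,0.5,0,0,0,0,0.5,0,0,-2,0,0.5,4,0,-5,0,0.5,8,-2,-5,0,0.5,12,-5,-5,0,0.5,12,-5,-5,0,0.5]
}}

```text
clock: 38.6
tool_pos: [0.5146, -0.1412, 0.147]
tool_rot: [[0.879, 0.476, 0.002], [0.476, -0.879, 0.001], [0.002, 0.0, -1.0]]
ft_force: [-0.6, -0.0, 0.4]
finger_gap: 0.044
grip_force: 0.0
```

Run:
```python
from h import *
for n in("top","scene"):
    im,o=yellow(n,.015 if n=="top" else .03,15)
    for x in o:print(n,*x)
cv2.imwrite("pics/t10.png",cv2.resize(im[140:290,160:360],None,fx=4,fy=4,interpolation=cv2.INTER_CUBIC))
go([blk(-.0055,-.028,.13),blk(-.0055,-.028,.105)],28.16,n=2)
```

```text
top [161.7 169.8] 29 [0.5648 0.0889 0.015 ]
top [209.8 171. ] 66 [ 0.5617 -0.0303  0.015 ]
top [297.  221.9] 196 [ 0.4344 -0.2432  0.015 ]
scene [305.6 191.5] 158 [ 0.4279 -0.2252  0.03  ]
scene [219.  227.3] 153 [ 0.5496 -0.0215  0.03  ]
scene [206.  242.3] 158 [0.5506 0.0288 0.03  ]
scene [192.2 257.6] 174 [0.5528 0.0783 0.03  ]
shift [ 8.45 -8.7   1.63] turn 0.09
shift [ 8.45 -8.7   4.13] turn 0.09
pos [ 0.5123 -0.1454  0.1463] f [ 0.1 -0.2 -0.6] gap 0.0438 t 38.8
```

{"name": "move_arm", "arguments": {
  "targets": [4,-4,0,0,0.5,7.5,-7.5,0,0,0.5,8.4,-8.7,0,0,0.5,8.4,-8.7,1.5,0,0.5,8.4,-8.7,1.5,0,0.5]
}}

```text
clock: 39.3
tool_pos: [0.5442, -0.0299, 0.1299]
tool_rot: [[0.882, 0.471, -0.003], [0.471, -0.882, 0.0], [-0.002, -0.002, -1.0]]
ft_force: [-0.8, 0.6, 0.0]
finger_gap: 0.0437
grip_force: 0.0
```

Run:
```python
from h import *
go([blk(-.0055,-.028,.105)],28.16,n=3)
```

```text
shift [ 0.16 -0.1   2.57] turn -0.08
pos [ 0.5447 -0.0303  0.1307] f [-0.3 -0.  -0.3] gap 0.0439 t 39.5
```

{"name": "move_arm", "arguments": {
  "targets": [0.1,-0.1,1,0,0.5,0.1,-0.1,2,0,0.5,0.1,-0.1,2.5,0,0.5,0.1,-0.1,2.5,0,0.5]
}}

```text
clock: 39.85
tool_pos: [0.5451, -0.028, 0.105]
tool_rot: [[0.882, 0.472, -0.002], [0.472, -0.882, 0.0], [-0.002, -0.001, -1.0]]
ft_force: [-0.2, 0.1, -0.4]
finger_gap: 0.044
grip_force: 0.0
```

{"name": "move_arm", "arguments": {
  "targets": [0,0,0,0,0.2,0,0,0,0,0.2,0,0,0,0,0.2,0,0,0,0,0.2,0,0,0,0,0.2,0,0,-1.5,0,0.2,0,0,-4,0,0.2,0,0,-4,0,0.2]
}}

```text
clock: 40.65
tool_pos: [0.5477, -0.0282, 0.1487]
tool_rot: [[0.882, 0.472, 0.005], [0.472, -0.882, -0.001], [0.004, 0.003, -1.0]]
ft_force: [1.4, -0.4, -0.1]
finger_gap: 0.0353
grip_force: 14.9
```

Run:
```python
from h import *
im,o=yellow("scene",.03,15)
for x in o:print(*x)
go([[.474,-.291,.148],[.474,-.291,.095]],28.16,n=3)
```

```text
[305.6 191.4] 156 [ 0.4282 -0.2254  0.03  ]
[206.  242.4] 165 [0.5505 0.0292 0.03  ]
[191.9 257.8] 177 [0.553  0.0788 0.03  ]
shift [-18.77  19.79  -0.16] turn 0.0
shift [-18.77  19.79   5.14] turn 0.0
pos [ 0.546  -0.0279  0.1464] f [ 0.   0.3 -0.3] gap 0.0348 t 40.9
```

{"name": "move_arm", "arguments": {
  "targets": [-3,3,0,0,0.2,-6,6,0,0,0.2,-9,9,0,0,0.2,-12,12,0,0,0.2,-15,15.5,0,0,0.2,-18,19,0,0,0.2,-18.8,19.8,1,0,0.2,-18.8,19.8,3,0,0.2,-18.8,19.8,5,0,0.2,-18.8,19.8,5,0,0.2]
}}

```text
clock: 41.85
tool_pos: [0.4715, -0.2893, 0.0929]
tool_rot: [[0.882, 0.472, -0.005], [0.472, -0.882, 0.005], [-0.003, -0.007, -1.0]]
ft_force: [-0.8, 0.5, -0.5]
finger_gap: 0.0349
grip_force: 14.9
```

{"name": "move_arm", "arguments": {
  "targets": [0,0,0,0,0.2,0,0,0,0,0.5,0,0,0,0,0.5,0,0,0,0,0.5,0,0,-2,0,0.5,4,-4,-5,0,0.5,8,-8,-5,0,0.5,12,-12,-5,0,0.5,15,-15,-5,0,0.5,15,-15,-5,0,0.5]
}}

```text
clock: 42.85
tool_pos: [0.5358, -0.0844, 0.1471]
tool_rot: [[0.88, 0.474, 0.001], [0.474, -0.88, 0.001], [0.002, 0.0, -1.0]]
ft_force: [-0.1, -0.9, -0.9]
finger_gap: 0.0437
grip_force: 0.0
```

Run:
```python
from h import *
for n in("top","scene"):
    im,o=yellow(n,.015 if n=="top" else .03,15)
    for x in o:print(n,*x)
go([blk(-.0045,.0225,.13),blk(-.0045,.0225,.105)],28.16,n=2)
```

```text
top [313.9 203.9] 193 [ 0.4784 -0.2855  0.015 ]
top [296.9 221.9] 197 [ 0.4344 -0.2431  0.015 ]
scene [297.7 174.9] 150 [ 0.4716 -0.2666  0.03  ]
scene [305.6 191.5] 158 [ 0.4281 -0.2251  0.03  ]
scene [205.9 242.4] 163 [0.5506 0.0293 0.03  ]
scene [192.1 257.7] 175 [0.5528 0.0784 0.03  ]
shift [ 6.28 -8.96  1.67] turn 0.16
shift [ 6.28 -8.96  4.17] turn 0.16
pos [ 0.5354 -0.0869  0.1467] f [-0.5 -0.4  0. ] gap 0.0444 t 43.0
```

{"name": "move_arm", "arguments": {
  "targets": [3,-4.5,0,0,0.5,6,-8,0,0,0.5,6.3,-9,0,0,0.5,6.3,-9,1.5,0,0.5,6.3,-9,1.5,0,0.5]
}}

```text
clock: 43.55
tool_pos: [0.5469, 0.0199, 0.1301]
tool_rot: [[0.882, 0.472, -0.003], [0.472, -0.882, -0.0], [-0.002, -0.001, -1.0]]
ft_force: [-0.3, -0.7, 0.4]
finger_gap: 0.0441
grip_force: 0.0
```

Run:
```python
from h import *
go([blk(-.0045,.0225,.105)],28.16,n=3)
```

```text
shift [ 0.16 -0.15  2.58] turn -0.06
pos [0.5475 0.0197 0.1308] f [-0.5 -0.  -0.1] gap 0.0441 t 43.7
```

{"name": "move_arm", "arguments": {
  "targets": [0.1,-0.1,1,0,0.5,0.1,-0.1,2,0,0.5,0.1,-0.1,2.5,0,0.5,0.1,-0.1,2.5,0,0.5]
}}

```text
clock: 44.1
tool_pos: [0.5477, 0.0222, 0.105]
tool_rot: [[0.882, 0.472, -0.002], [0.472, -0.882, 0.0], [-0.002, -0.001, -1.0]]
ft_force: [-0.1, 0.3, -0.1]
finger_gap: 0.044
grip_force: 0.0
```

{"name": "move_arm", "arguments": {
  "targets": [0,0,0,0,0.2,0,0,0,0,0.2,0,0,0,0,0.2,0,0,0,0,0.2,0,0,0,0,0.2,0,0,-1.5,0,0.2,0,0,-4,0,0.2,0,0,-4,0,0.2]
}}

```text
clock: 44.9
tool_pos: [0.5503, 0.0222, 0.1487]
tool_rot: [[0.882, 0.472, 0.005], [0.472, -0.882, -0.0], [0.004, 0.003, -1.0]]
ft_force: [0.5, -0.1, -0.1]
finger_gap: 0.0359
grip_force: 15.0
```

Run:
```python
from h import *
im,o=yellow("scene",.03,15)
for x in o:print(*x)
go([[.518,-.246,.148],[.518,-.246,.095]],28.16,n=3)
```

```text
[297.8 174.9] 149 [ 0.4716 -0.2667  0.03  ]
[305.6 191.4] 156 [ 0.4281 -0.2254  0.03  ]
[192.2 257.8] 186 [0.5524 0.0787 0.03  ]
shift [-15.36  22.2   -0.16] turn -0.0
shift [-15.36  22.2    5.14] turn -0.0
pos [0.5487 0.0223 0.1464] f [-0.1  0.1 -0.3] gap 0.0354 t 45.1
```

{"name": "move_arm", "arguments": {
  "targets": [-2.5,3.5,0,0,0.2,-5,7,0,0,0.2,-7.5,10.5,0,0,0.2,-10,14,0,0,0.2,-12.5,18,0,0,0.2,-14.5,21,0,0,0.2,-15.4,22.2,1,0,0.2,-15.4,22.2,3,0,0.2,-15.4,22.2,5,0,0.2,-15.4,22.2,5,0,0.2]
}}

```text
clock: 46.1
tool_pos: [0.5151, -0.2442, 0.0927]
tool_rot: [[0.882, 0.472, -0.006], [0.472, -0.882, 0.004], [-0.003, -0.007, -1.0]]
ft_force: [-0.4, -0.1, -0.6]
finger_gap: 0.0358
grip_force: 15.0
```

{"name": "move_arm", "arguments": {
  "targets": [0,0,0,0,0.2,0,0,0,0,0.5,0,0,0,0,0.5,0,0,0,0,0.5,0,0,-2,0,0.5,3,-4,-5,0,0.5,6,-8,-5,0,0.5,9,-12,-5,0,0.5,12,-16,-5,0,0.5,14,-20,-5,0,0.5]
}}

```text
clock: 47.1
tool_pos: [0.5479, -0.0038, 0.1472]
tool_rot: [[0.882, 0.472, 0.003], [0.472, -0.882, -0.0], [0.003, 0.002, -1.0]]
ft_force: [1.7, -0.2, 0.0]
finger_gap: 0.044
grip_force: 0.0
```

Run:
```python
from h import *
for n in("top","scene"):
    im,o=yellow(n,.015 if n=="top" else .03,15)
    for x in o:print(n,*x)
go([blk(-.0045,.0725,.13),blk(-.0045,.0725,.105)],28.16,n=3)
```

```text
top [207.6 174.6] 20 [ 0.5526 -0.0249  0.015 ]
top [295.6 186.7] 194 [ 0.5214 -0.2415  0.015 ]
top [313.9 203.9] 193 [ 0.4785 -0.2854  0.015 ]
top [297.  221.9] 196 [ 0.4344 -0.2432  0.015 ]
scene [297.7 174.9] 150 [ 0.4716 -0.2666  0.03  ]
scene [275.4 179.2] 146 [ 0.5135 -0.2235  0.03  ]
scene [305.6 191.5] 157 [ 0.428  -0.2253  0.03  ]
scene [192.2 257.8] 186 [0.5524 0.0787 0.03  ]
shift [ 3.86 -6.43  1.67] turn 0.22
shift [ 3.86 -6.43  4.17] turn 0.22
pos [ 0.5464 -0.0033  0.1467] f [-0.3  0.2  0. ] gap 0.0437 t 47.4
```

{"name": "move_arm", "arguments": {
  "targets": [2,-3.5,0,0,0.5,3.9,-6.5,0,0,0.5,3.9,-6.5,1.5,0,0.5,3.9,-6.5,1.5,0,0.5,3.9,-6.5,1.5,0,0.5]
}}

```text
clock: 47.85
tool_pos: [0.5503, 0.0685, 0.1311]
tool_rot: [[0.882, 0.47, -0.001], [0.47, -0.882, -0.0], [-0.001, -0.0, -1.0]]
ft_force: [-0.2, -0.0, -0.4]
finger_gap: 0.0439
grip_force: 0.0
```

Run:
```python
from h import *
go([blk(-.0045,.0725,.105)],28.16,n=3)
```

```text
shift [ 0.08 -0.31  2.65] turn -0.11
pos [0.5505 0.0686 0.1315] f [ 0.  -0.1  0. ] gap 0.0435 t 48.0
```

{"name": "move_arm", "arguments": {
  "targets": [0.1,-0.3,1,0,0.5,0.1,-0.3,2,0,0.5,0.1,-0.3,2.6,0,0.5,0.1,-0.3,2.6,0,0.5]
}}

```text
clock: 48.4
tool_pos: [0.5491, 0.0732, 0.104]
tool_rot: [[0.882, 0.472, -0.002], [0.472, -0.882, 0.0], [-0.002, -0.001, -1.0]]
ft_force: [0.4, 0.4, -0.4]
finger_gap: 0.044
grip_force: 0.0
```

{"name": "move_arm", "arguments": {
  "targets": [0,0,0,0,0.2,0,0,0,0,0.2,0,0,0,0,0.2,0,0,0,0,0.2,0,0,0,0,0.2,0,0,-1.5,0,0.2,0,0,-4,0,0.2,0,0,-4,0,0.2]
}}

```text
clock: 49.2
tool_pos: [0.5516, 0.0733, 0.1478]
tool_rot: [[0.882, 0.472, 0.005], [0.472, -0.882, 0.0], [0.005, 0.002, -1.0]]
ft_force: [0.9, 0.3, -0.4]
finger_gap: 0.0364
grip_force: 15.0
```

Run:
```python
from h import *
im,o=yellow("scene",.03,15)
for x in o:print(*x)
go([[.560,-.291,.148],[.560,-.291,.095]],28.16,n=3)
```

```text
[297.7 174.9] 150 [ 0.4716 -0.2666  0.03  ]
[275.3 179.1] 148 [ 0.5137 -0.2238  0.03  ]
[305.6 191.5] 157 [ 0.428  -0.2253  0.03  ]
shift [-16.3   32.59  -0.26] turn -0.0
shift [-16.3   32.59   5.04] turn -0.0
pos [0.5499 0.0732 0.1454] f [-0.   0.2 -0.5] gap 0.0365 t 49.4
```

{"name": "move_arm", "arguments": {
  "targets": [-2,4,0,0,0.2,-4,8,0,0,0.2,-6,12.2,0,0,0.2,-8,16.4,0,0,0.2,-10,20.5,0,0,0.2,-12,24.5,0,0,0.2,-14,28.5,0,0,0.2,-16.3,32.6,0,0,0.2,-16.3,32.6,2,0,0.2,-16.3,32.6,3.5,0,0.2]
}}

```text
clock: 50.4
tool_pos: [0.559, -0.2924, 0.1083]
tool_rot: [[0.883, 0.47, -0.001], [0.47, -0.883, 0.001], [-0.001, -0.001, -1.0]]
ft_force: [0.1, 0.1, -1.0]
finger_gap: 0.0363
grip_force: 15.0
```

{"name": "move_arm", "arguments": {
  "targets": [0,0,0.8,0,0.2,0,0,1.4,0,0.2,0,0,1.4,0,0.2]
}}

```text
clock: 50.7
tool_pos: [0.5594, -0.2896, 0.095]
tool_rot: [[0.881, 0.473, -0.002], [0.473, -0.881, 0.002], [-0.001, -0.002, -1.0]]
ft_force: [0.2, -0.2, 0.7]
finger_gap: 0.0362
grip_force: 15.0
```

Run:
```python
from h import *
go([[.560,-.291,.095]],28.16,n=2)
```

```text
shift [-0.03  0.1   0.07] turn 0.07
pos [ 0.5598 -0.29    0.0957] f [0.1 0.  0.3] gap 0.0362 t 50.8
```

Release, lift well up and away toward the front.

{"name": "move_arm", "arguments": {
  "targets": [0,0,0,0,0.5,0,0,0,0,0.5,0,0,0,0,0.5,0,0,-3,0,0.5,0,0,-8,0,0.5,0,0,-12,0,0.5,-4,-4,-14,0,0.5,-8,-8,-14,0,0.5,-11,-11,-14,0,0.5,-11,-11,-14,0,0.5]
}}

```text
clock: 51.8
tool_pos: [0.4052, -0.2427, 0.2358]
tool_rot: [[0.882, 0.471, -0.005], [0.471, -0.882, 0.004], [-0.003, -0.006, -1.0]]
ft_force: [1.5, -0.2, 0.0]
finger_gap: 0.0437
grip_force: 0.0
```

Run:
```python
from h import *
im,o=yellow("top",.015,15)
for x in o:print(*x)
s=cams.camera("scene")
cv2.imwrite("pics/t11.png",np.hstack([cv2.resize(im,(400,300)),cv2.resize(s,(400,300))]))
try: clamp()
except Exception as e: print(e)
go([.4,-.1,.2],n=0)
```

```text
[187.3 173.8] 19 [0.5546 0.0252 0.015 ]
[207.4 174.6] 21 [ 0.5524 -0.0245  0.015 ]
top [193.46153846 116.06153846] [178 114  32   5 130]
scene [170.82882883 180.63063063] [159 170  23  22 111]
grip blk x 0.10409037797163449 z 0.14491215179305084 clamp 1.7372271959770775
shift [  5.84 -13.56   3.69] turn -60.02
pos [ 0.4125 -0.2471  0.2369] f [-0.1 -0.1  0. ] gap 0.044 t 52.0
```

View pics/t11.png

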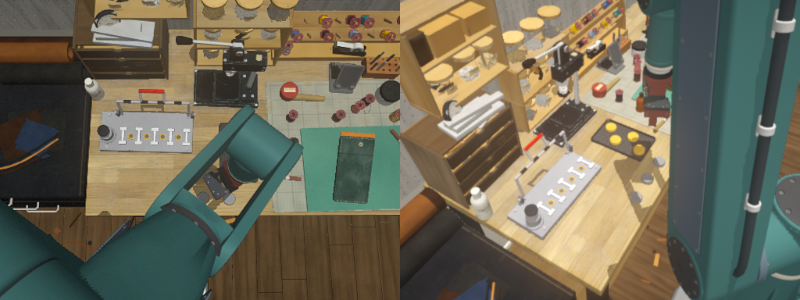

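{"name": "move_arm", "arguments": {
  "targets": [2,-4,0,0,0.5,4,-8,0,0,0.5,6,-12,0,0,0.5,8,-16,0,0,0.5,10,-20,0,0,0.5,11,-24,0,0,0.5,11,-28,0,0,0.5,11,-28,0,0,0.5,11,-28,0,0,0.5]
}}

```text
clock: 52.9
tool_pos: [0.3776, 0.0534, 0.2365]
tool_rot: [[0.88, 0.475, 0.002], [0.475, -0.88, -0.0], [0.002, 0.001, -1.0]]
ft_force: [-0.1, -0.6, 0.5]
finger_gap: 0.0437
grip_force: 0.0
```

Run:
```python
from h import *
for n in("top","scene"):
    im,o=yellow(n,.015,60)
    for x in o:print(n,*x)
    if n=="top":cv2.imwrite("pics/t12.png",cv2.resize(im[130:250,260:420],None,fx=5,fy=5,interpolation=cv2.INTER_CUBIC))
m=np.array(cut_out("tray","top")[0]["pixels"]).astype(np.uint8) if 0 else None
```

```text
top [313.6 169.8] 188 [ 0.5641 -0.2868  0.015 ]
top [295.7 186.7] 189 [ 0.5214 -0.2418  0.015 ]
top [314.  203.9] 193 [ 0.4785 -0.2856  0.015 ]
top [297.  221.9] 196 [ 0.4344 -0.2432  0.015 ]
scene [299.6 174.9] 101 [ 0.4734 -0.2829  0.015 ]
scene [305.5 191.5] 156 [ 0.4334 -0.2381  0.015 ]
```

View pics/t12.png

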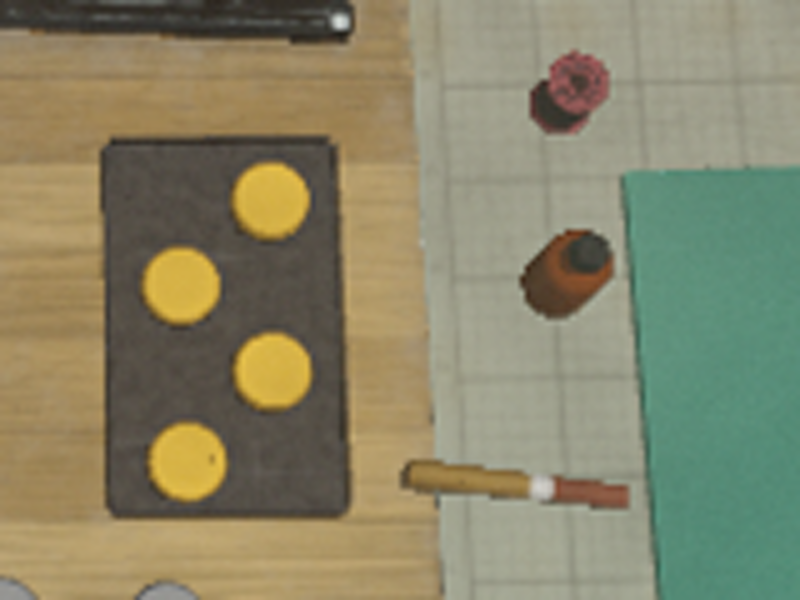

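All four pucks lie flat and apart in the tray. The bottle, spool and edge tool look untouched, the clamp is open and the plunger is up.

```bash
python3 -c "
from h import *
print(r.job_done())"
```

```text
the job is handed in; nothing more can be done
None
```

The job is handed in: all four pucks were stamped with the clamp shut and now lie flat and apart in the black tray, with the clamp open (about 1.74 rad) and the plunger up.

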